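# Load the engraving nest

## Task

Load the nest on the laser engraver's bed for a batch: slide every aluminium blank on the bed into the nest, side by side without gaps from the end fence, each flat and square up against the back fence under the clamp bridge. Lift the stop slide out of its notch and drop it fully into the notch that closes up right behind the last blank, and press the hold-down plunger over each blank fully down onto it, leaving the plungers over empty places up. Leave the other things on the bed where they are.

Things in the scene. Friction and masses are not known exactly. Their poses are not given: they have to be found in the camera images.
- nest: batch nest, a white fixture screwed to the engraver's dark flat bed (bed top 8 mm above the bench). Origin on the bed's top at the middle of the back fence's face; x away from the robot, square to that fence, y along it to the robot's left, z up. 'Nest mm' below: this frame. Back fence: face at x 0, 6 high, 8 thick, y -150 to 163. The robot's side is open: blanks slide in from there.
- first_corner (a point): where end fence and back fence meet on the bed, nest mm (0, -125, 0). End fence: runs from here to x -75, 6 high, 12 thick, on the low-y side. The row of blanks starts here: place k (0 to 4) has its middle at x -37.5, y -106.25 + 37.5 k.
- bridge_mid (a point): middle of the top of the aluminium clamp bridge over the back edge of the row: x -22 to -6, z 22 to 30, y -150 to 163 (nest mm), on a post at either end (y -150 to -137 and 150 to 163, as deep as the bridge). Blanks go in under it up to the back fence.
- stop_slide (a joint): position (m) of the stop slide along its toothed rail (nest mm x 20 to 56, up to z 14), grows with nest y, 0 to 0.25, light friction. Notches every 12.5 mm: 0, 0.0125 .. 0.25, about 1 mm of play either way. Notch 0.0375 x n fits a row of n blanks with 3.5 mm to spare. Starts in a notch between 0 and 0.0625.
- stop_lift (a joint): lift (m) of the stop: 0 = dropped fully in a notch, 0.0085 = fully up, when it clears the teeth (needs 0.007) and the blanks and passes under the bridge. Weighs 100 g, falls when let go; between notches it slips into one. While dropped it cannot be pushed along. Lifting and moving are both done by the knob.
- stop_face (a point): on the stop's face towards the end fence, bed level, nest mm (-24, -121.5 + 1000 x joint stop_slide). The stop is a black bar 8 mm wide in y that reaches over the back fence into the row, x -45 to -2, its lower edge 0.8 mm above the bed when dropped.
- stop_knob (a point): middle of the top of the stop's knob, an upright round aluminium knob 20 mm across and 30 tall, over the toothed rail at nest mm x 38, y -117.5 + 1000 x joint stop_slide; its top is 60 mm above the bed with the stop dropped. Under it the slide is 32 mm long in y and 24 mm high.
- clamp0 (a joint): hold-down plunger over place 0: travel (m), 0 = up, grows as it is pressed down, stays where left (3 N friction). Foot meets a blank at 0.0185; end stop 0.0195. Black cap 16 mm across, 8 tall, on an 8 mm stem at nest mm x -14, y -106.25; cap's top 58 mm above the bed when up, 39.5 when down on a blank. Can be pulled up again by its cap.
- clamp1 (a joint): hold-down plunger over place 1: travel (m), 0 = up, grows as it is pressed down, stays where left (3 N friction). Foot meets a blank at 0.0185; end stop 0.0195. Black cap 16 mm across, 8 tall, on an 8 mm stem at nest mm x -14, y -68.75; cap's top 58 mm above the bed when up, 39.5 when down on a blank. Can be pulled up again by its cap.
- clamp2 (a joint): hold-down plunger over place 2: travel (m), 0 = up, grows as it is pressed down, stays where left (3 N friction). Foot meets a blank at 0.0185; end stop 0.0195. Black cap 16 mm across, 8 tall, on an 8 mm stem at nest mm x -14, y -31.25; cap's top 58 mm above the bed when up, 39.5 when down on a blank. Can be pulled up again by its cap.
- clamp3 (a joint): hold-down plunger over place 3: travel (m), 0 = up, grows as it is pressed down, stays where left (3 N friction). Foot meets a blank at 0.0185; end stop 0.0195. Black cap 16 mm across, 8 tall, on an 8 mm stem at nest mm x -14, y 6.25; cap's top 58 mm above the bed when up, 39.5 when down on a blank. Can be pulled up again by its cap.
- clamp4 (a joint): hold-down plunger over place 4: travel (m), 0 = up, grows as it is pressed down, stays where left (3 N friction). Foot meets a blank at 0.0185; end stop 0.0195. Black cap 16 mm across, 8 tall, on an 8 mm stem at nest mm x -14, y 43.75; cap's top 58 mm above the bed when up, 39.5 when down on a blank. Can be pulled up again by its cap.
- blank0: aluminium name-plate blank, 75 x 37.5 x 3 mm, 23 g, two small screw holes, lying flat on the bed on its 54 x 24 mm backing pad; its matt film grips a fingertip pressed on it (5 to 10 N), and it turns with the fingers while sliding, hardly on the spot. Origin: middle of its underside, x along the 75 mm side (to lie square to the back fence), z up. All are alike; 3 to 5 present.
- blank1: aluminium name-plate blank, 75 x 37.5 x 3 mm, 23 g, two small screw holes, lying flat on the bed on its 54 x 24 mm backing pad; its matt film grips a fingertip pressed on it (5 to 10 N), and it turns with the fingers while sliding, hardly on the spot. Origin: middle of its underside, x along the 75 mm side (to lie square to the back fence), z up. All are alike; 3 to 5 present.
- blank2: aluminium name-plate blank, 75 x 37.5 x 3 mm, 23 g, two small screw holes, lying flat on the bed on its 54 x 24 mm backing pad; its matt film grips a fingertip pressed on it (5 to 10 N), and it turns with the fingers while sliding, hardly on the spot. Origin: middle of its underside, x along the 75 mm side (to lie square to the back fence), z up. All are alike; 3 to 5 present.
- blank3: aluminium name-plate blank, 75 x 37.5 x 3 mm, 23 g, two small screw holes, lying flat on the bed on its 54 x 24 mm backing pad; its matt film grips a fingertip pressed on it (5 to 10 N), and it turns with the fingers while sliding, hardly on the spot. Origin: middle of its underside, x along the 75 mm side (to lie square to the back fence), z up. All are alike; 3 to 5 present.
- blank4: aluminium name-plate blank, 75 x 37.5 x 3 mm, 23 g, two small screw holes, lying flat on the bed on its 54 x 24 mm backing pad; its matt film grips a fingertip pressed on it (5 to 10 N), and it turns with the fingers while sliding, hardly on the spot. Origin: middle of its underside, x along the 75 mm side (to lie square to the back fence), z up. All are alike; 3 to 5 present.
- tape_roll: bystander, to be left alone: roll of paper tape lying flat on the bed, 90 mm across, 24 mm high
- focus_gauge: bystander, to be left alone: clear focus gauge standing on the bed, 26 mm across, 36 mm high
- test_cube: bystander, to be left alone: 20 mm white printed cube on the bed
- scraper: bystander, to be left alone: small scraper lying on the bed behind the nest, 155 mm long, 12 mm high
There are look-alikes about, which are no part of the job. What is shaped like the blank4 but blue or yellow is not meant.

How it is judged (in metres and radians):
At the end, for the whole second after the job is handed in: Every blank flat, within 5 mm of the back fence and 4 degrees of square, in a row from the end fence (gaps 8 mm in all at most); stop dropped (within 1.5 mm) in the notch 0.0375 m per blank; plunger over each blank down (over 16.5 mm), the others up (under 6 mm) (x of blank0 in the frame of nest between -0.0425 and -0.034 m and angle between the x axis of each of blank0, blank1, blank2, blank3, blank4 and the x axis of nest, either way round below 0.07 rad and z of each of blank0, blank1, blank2, blank3, blank4 in the frame of nest below 0.003 m and angle between each of blank0, blank1, blank2, blank3, blank4's own z axis and vertical below 0.06 rad and linear speed of each of blank0, blank1, blank2, blank3, blank4 below 0.01 m/s and x of blank1 in the frame of nest between -0.0425 and -0.034 m and x of blank2 in the frame of nest between -0.0425 and -0.034 m and x of blank3 in the frame of nest between -0.0425 and -0.034 m and x of blank4 in the frame of nest between -0.0425 and -0.034 m and value of joint stop_lift below 0.0015 m and ((value of joint stop_slide between 0.109 and 0.116 m and (y of blank0 in the frame of nest between -0.10975 and -0.09775 m or y of blank1 in the frame of nest between -0.10975 and -0.09775 m or y of blank2 in the frame of nest between -0.10975 and -0.09775 m or y of blank3 in the frame of nest between -0.10975 and -0.09775 m or y of blank4 in the frame of nest between -0.10975 and -0.09775 m) and (y of blank0 in the frame of nest between -0.07225 and -0.06025 m or y of blank1 in the frame of nest between -0.07225 and -0.06025 m or y of blank2 in the frame of nest between -0.07225 and -0.06025 m or y of blank3 in the frame of nest between -0.07225 and -0.06025 m or y of blank4 in the frame of nest between -0.07225 and -0.06025 m) and (y of blank0 in the frame of nest between -0.03475 and -0.02275 m or y of blank1 in the frame of nest between -0.03475 and -0.02275 m or y of blank2 in the frame of nest between -0.03475 and -0.02275 m or y of blank3 in the frame of nest between -0.03475 and -0.02275 m or y of blank4 in the frame of nest between -0.03475 and -0.02275 m) and y of each of blank0, blank1, blank2, blank3, blank4 in the frame of nest below 0.0025 m and value of joint each of clamp0, clamp1, clamp2 above 0.0165 m and value of joint each of clamp3, clamp4 below 0.006 m) or (value of joint stop_slide between 0.1465 and 0.1535 m and (y of blank0 in the frame of nest between -0.10975 and -0.09775 m or y of blank1 in the frame of nest between -0.10975 and -0.09775 m or y of blank2 in the frame of nest between -0.10975 and -0.09775 m or y of blank3 in the frame of nest between -0.10975 and -0.09775 m or y of blank4 in the frame of nest between -0.10975 and -0.09775 m) and (y of blank0 in the frame of nest between -0.07225 and -0.06025 m or y of blank1 in the frame of nest between -0.07225 and -0.06025 m or y of blank2 in the frame of nest between -0.07225 and -0.06025 m or y of blank3 in the frame of nest between -0.07225 and -0.06025 m or y of blank4 in the frame of nest between -0.07225 and -0.06025 m) and (y of blank0 in the frame of nest between -0.03475 and -0.02275 m or y of blank1 in the frame of nest between -0.03475 and -0.02275 m or y of blank2 in the frame of nest between -0.03475 and -0.02275 m or y of blank3 in the frame of nest between -0.03475 and -0.02275 m or y of blank4 in the frame of nest between -0.03475 and -0.02275 m) and (y of blank0 in the frame of nest between 0.00275 and 0.01475 m or y of blank1 in the frame of nest between 0.00275 and 0.01475 m or y of blank2 in the frame of nest between 0.00275 and 0.01475 m or y of blank3 in the frame of nest between 0.00275 and 0.01475 m or y of blank4 in the frame of nest between 0.00275 and 0.01475 m) and y of each of blank0, blank1, blank2, blank3, blank4 in the frame of nest below 0.04 m and value of joint each of clamp0, clamp1, clamp2, clamp3 above 0.0165 m and value of joint clamp4 below 0.006 m) or (value of joint stop_slide between 0.184 and 0.191 m and (y of blank0 in the frame of nest between -0.10975 and -0.09775 m or y of blank1 in the frame of nest between -0.10975 and -0.09775 m or y of blank2 in the frame of nest between -0.10975 and -0.09775 m or y of blank3 in the frame of nest between -0.10975 and -0.09775 m or y of blank4 in the frame of nest between -0.10975 and -0.09775 m) and (y of blank0 in the frame of nest between -0.07225 and -0.06025 m or y of blank1 in the frame of nest between -0.07225 and -0.06025 m or y of blank2 in the frame of nest between -0.07225 and -0.06025 m or y of blank3 in the frame of nest between -0.07225 and -0.06025 m or y of blank4 in the frame of nest between -0.07225 and -0.06025 m) and (y of blank0 in the frame of nest between -0.03475 and -0.02275 m or y of blank1 in the frame of nest between -0.03475 and -0.02275 m or y of blank2 in the frame of nest between -0.03475 and -0.02275 m or y of blank3 in the frame of nest between -0.03475 and -0.02275 m or y of blank4 in the frame of nest between -0.03475 and -0.02275 m) and (y of blank0 in the frame of nest between 0.00275 and 0.01475 m or y of blank1 in the frame of nest between 0.00275 and 0.01475 m or y of blank2 in the frame of nest between 0.00275 and 0.01475 m or y of blank3 in the frame of nest between 0.00275 and 0.01475 m or y of blank4 in the frame of nest between 0.00275 and 0.01475 m) and (y of blank0 in the frame of nest between 0.04025 and 0.05225 m or y of blank1 in the frame of nest between 0.04025 and 0.05225 m or y of blank2 in the frame of nest between 0.04025 and 0.05225 m or y of blank3 in the frame of nest between 0.04025 and 0.05225 m or y of blank4 in the frame of nest between 0.04025 and 0.05225 m) and y of each of blank0, blank1, blank2, blank3, blank4 in the frame of nest below 0.0775 m and value of joint each of clamp0, clamp1, clamp2, clamp3, clamp4 above 0.0165 m))); the robot touches nothing.
It fails at once if one of the other things on the bed is moved more than 3 cm (distance of any of tape_roll, focus_gauge, test_cube, scraper from where it was at the start of the episode above 0.03 m).
Of blank0, blank1, blank2, blank3, blank4 only 3 to 5 are there at a start; the rules pass over those that are not, and their reading is None.
At some moment in a run one of blank0, blank1, blank2, blank3, blank4 may be knocked a few centimetres aside while the robot is not near it.
Once in a run the grip may slacken for a moment while it holds something.
It also fails if it takes over 210 s, if anything falls off the work surface, if the arm or the gripper's body presses on something with over 40 N, if the wrist force passes 120 N, or if a joint passes its speed limit or range.

## Robot

A 6-joint arm with a two-finger parallel gripper is mounted at the origin on the work surface. World frame = base frame: x ahead of the robot, y to its left, z up, the work surface at z = 0. Lengths are in mm, angles in degrees, forces in N, time in s.
With the tool pointing down it reaches from about 325 to 850 mm from the base axis. Payload 15.5 kg.
Tool frame: the origin (TCP) lies on the front face of the gripper's body, between the roots of the fingers; the fingertips stand 78 mm ahead of it and the grasp point (between the pads) lies 60 mm ahead of it (pinch_z is the distance from the TCP to the grasp point, in mm); z points along the fingers, y is the line along which they close (so a half turn about z gives the same grasp; the last joint's range is limited). The gripper opens to 91 mm and grips with 3 to 60 N. Pads are 32 mm wide; open, the fingers measure 118 mm over their backs; the gripper's body (76 mm by 178 mm) begins 60 mm behind the grasp point.
Start: joints at [-73.425, 28.281, 77.091, -0, 74.628, -5.472], TCP at [234.61, -579.297, 292.215] pointing down, gripper open.
Joint ranges: [-166.48, 166.48], [-47.26, 123.95], [12.59, 153.08], [-70.14, 250.14], [6.76, 159.57], [-176.63, 176.63]. Speed limits (degrees/s): [108.29, 108.29, 147.25, 172.46, 172.46, 172.46].

## Interface

Orientations are given as a 3x3 rotation matrix whose columns are the frame's x, y, z axes.
In Python, from workcell import observe, camera, close_job, pinch_z gives the robot as it stands.
- The arm moves only by the shell command python3 -m crank 'ROWS'. ROWS is JSON, a list of rows, each a list of 7 numbers: the shift along the world's x, y, z in cm, then the turn, a rotation vector about the world's x, y, z in rad, then the opening, from 0 (shut) to 1 (fully open). A call has 1 to 10 rows; each row shifts and turns the commanded pose from where the row before left it; what a row does not reach is not made up. A row lasts 1/12 s, in which the tool goes at most 41.7 mm and 7.16 degrees, less where a joint would pass 70% of its speed; a pose out of reach is approached as far as the arm can. A call with a gripper value outside its range is refused whole. The fingers move at their own pace and stop on an object; the grip force is fixed at half the most. Time passes only in rows, so rows that do not move let the fingers close. It gives the time, the measured TCP pose, the force, the opening and the grip force at its end, in the units of the state.
- observe(): the state, without advancing time (a new reading comes with each control period).
- camera(name): name is "scene" or "top"; returns a dict with "pixels" (384x512x3 uint8, blue, green, red), "fx", "fy", "cx", "cy" (pixels), "camera_from_world" (4x4, takes a point from world to camera coordinates). Camera axes: x right, y up, looking along -z (the intrinsics and any distortion apply to the point x, -y, -z); pixel columns grow to the right and rows downward; lengths in mm; the calibration is good to about 2 mm. A picture is of the moment at which its call begins. There is no depth.
- close_job(): hands the job in; it is judged then, once.
The state is a dict: "time_s": time; "joints": joint angles; "dq": joint speeds; "effort": joint torques, N m; "eef_pos": TCP position; "ee_rot": TCP orientation; "contact_force": force on the tool from outside, world axes, zero at the start; "torque": the same for the moment, N m; "grip_width": finger opening in mm; "grasp_force": force on a finger pad.
Only numpy, scipy, OpenCV 4.12 (cv2) and the standard library are available. Lean on these libraries where they do the work, as an engineer would, in place of code of your own. Each camera call takes 0.05 s, during which the arm holds its last target. There are 200 camera calls.

## Working session

There is one attempt and no reset: what is moved stays moved. The work goes in short steps, Python scripts to look and compute and a shell command to move; the robot and the scene stay as the last step left them, time stands still between calls to the robot, and variables do not carry over. Pictures are saved under pics/ and viewed, at most 14 in all, crops included, and the job is handed in when it is done.

```bash
ls; mkdir -p pics; python3 - <<'E'
from workcell import observe,camera,pinch_z
import cv2,numpy as np
s=observe();print(s,pinch_z)
for n in("top","scene"):
    c=camera(n);cv2.imwrite(f"pics/{n}0.png",c["pixels"])
    np.save(f"{n}.npy",c["pixels"])
    print(n,c["fx"],c["fy"],c["cx"],c["cy"],np.round(c["camera_from_world"],4).tolist(),[k for k in c])
    cv2.imwrite(f"pics/{n}0b.png",cv2.resize(c["pixels"],(800,600),interpolation=cv2.INTER_CUBIC))
E
```

```text
pics
{'time_s': 0.0, 'joints': array([-7.34226164e+01,  2.83146434e+01,  7.71269445e+01,  2.94060090e-04,
        7.46293467e+01, -5.47076431e+00]), 'dq': array([ 0.01095089, -0.02233231, -0.03031983, -0.04866392, -0.06221414,
        0.06085386]), 'effort': array([-9.39439778e-04, -8.78823566e+01, -3.81857586e+01,  7.08415685e-02,
        5.33719710e-02, -1.28462052e-04]), 'eef_pos': array([ 234.54781113, -579.01054381,  291.64193201]), 'ee_rot': array([[ 9.26869263e-01,  3.75384133e-01, -3.48482719e-04],
       [ 3.75384274e-01, -9.26868510e-01,  1.18799478e-03],
       [ 1.22956731e-04, -1.23193078e-03, -9.99999234e-01]]), 'contact_force': array([ 0.65851261,  0.15640798, -0.16045455]), 'torque': array([-0.07282735, -0.01431202,  0.03580889]), 'grasp_force': 0.0, 'grip_width': 91.23729123449927} 59.5
top 411.02294769727547 411.02294769727547 251.77142268354865 195.53029647970948 [[0.0246, -0.9997, -0.0033, 70.8966], [0.9981, 0.0243, 0.0571, -492.9715], [-0.057, -0.0047, 0.9984, -1445.2253], [0.0, 0.0, 0.0, 1.0]] ['pixels', 'fx', 'fy', 'cx', 'cy', 'camera_from_world']
scene 423.33511868512693 423.33511868512693 252.13751688805405 192.03077383615855 [[0.2932, 0.9559, 0.0134, -236.0023], [-0.6711, 0.1958, 0.715, 246.8311], [0.6809, -0.2187, 0.699, -1490.3231], [0.0, 0.0, 0.0, 1.0]] ['pixels', 'fx', 'fy', 'cx', 'cy', 'camera_from_world']
```

View pics/top0b.png

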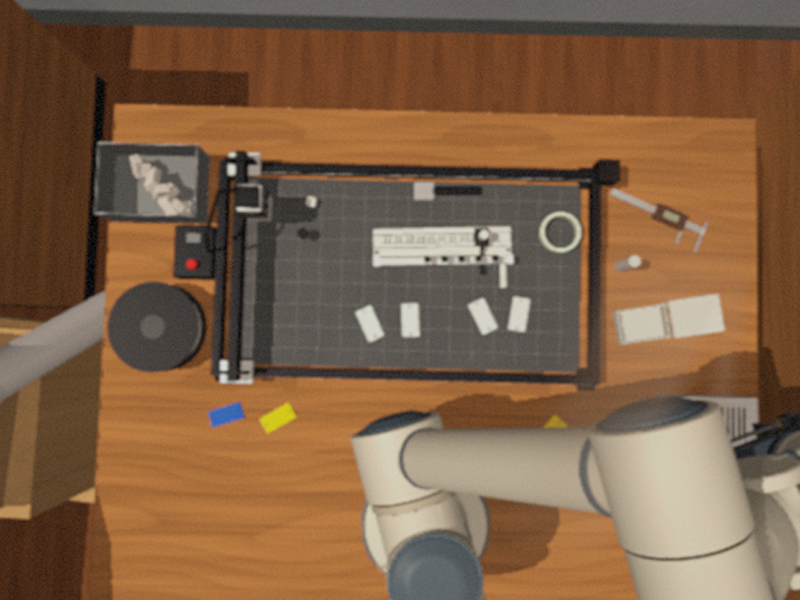

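View pics/scene0b.png

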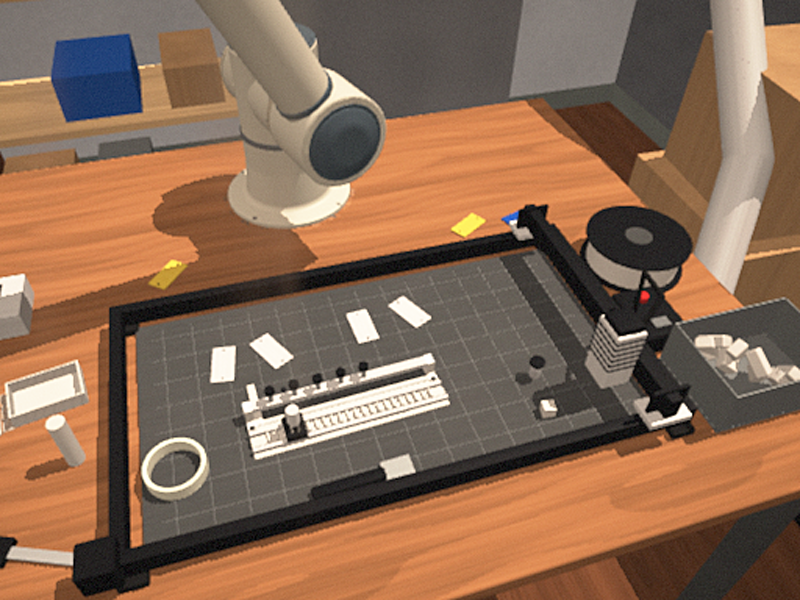

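Both pictures show four white blanks on the bed (top view at 800x600: (369,323), (410,320), (482,316), (519,314)). The look-alikes lie off the bed: blue (226,414), yellow (277,417) and yellow (556,424). The nest is at about (443,247), its end fence at (503,275) and the stop knob at (484,236). Next: a close crop and measurements.

```bash
cat > h.py <<'E'
import numpy as np,cv2
from workcell import observe,camera
def ray(c,u,v):
    M=c["camera_from_world"];R=M[:3,:3];t=M[:3,3]
    d=R.T@np.array([(u-c["cx"])/c["fx"],-(v-c["cy"])/c["fy"],-1.0]);return -R.T@t,d
def onz(c,u,v,z):
    o,d=ray(c,u,v);return (o+d*(z-o[2])/d[2])
def proj(c,P):
    p=c["camera_from_world"]@np.append(P,1);return np.array([c["cx"]+c["fx"]*p[0]/-p[2],c["cy"]-c["fy"]*p[1]/-p[2]])
def white(im,lo=120):  # near-grey bright
    m=im.min(2).astype(int);M=im.max(2).astype(int)
    return ((m>lo)&(M-m<60)).astype(np.uint8)*255
def blanks(c,box,z=11.0):
    """white blank-like blobs in world; box x0,x1,y0,y1 world"""
    g=cv2.resize(white(c["pixels"]),None,fx=1,fy=1)
    out=[]
    cs,_=cv2.findContours(g,cv2.RETR_EXTERNAL,cv2.CHAIN_APPROX_NONE)
    for k in cs:
        msk=np.zeros_like(g);cv2.drawContours(msk,[k],-1,255,-1)
        v,u=np.nonzero(msk)
        if len(u)<60: continue
        P=np.array([onz(c,a,b,z)[:2] for a,b in zip(u,v)])
        m=P.mean(0)
        if not(box[0]<m[0]<box[1] and box[2]<m[1]<box[3]):continue
        w,V=np.linalg.eigh(np.cov(P.T));d=V[:,1];d=d*np.sign(d[0])
        out.append((m.round(1),round(float(np.degrees(np.arctan2(d[1],d[0]))),1),np.sqrt(12*w).round(0),len(u)))
    return out
E
python3 - <<'E'
from h import *
for n in("top","scene"):
    c=camera(n)
    for b in blanks(c,(200,1000,-300,400)):print(n,b)
    im=c["pixels"]
    cr=im[140:230,215:345] if n=="top" else im[170:300,120:300]
    cv2.imwrite(f"pics/{n}1.png",cv2.resize(cr,None,fx=6 if n=="top" else 4.4,fy=6 if n=="top" else 4.4,interpolation=cv2.INTER_CUBIC))
E
```

```text
top (array([450.1, 137.5]), 25.5, array([43., 80.]), 276)
top (array([460.8,  45.7]), 4.3, array([44., 78.]), 272)
top (array([ 473.5, -119.5]), 27.6, array([44., 80.]), 276)
top (array([ 479.9, -201.7]), -8.5, array([43., 80.]), 272)
top (array([629.3, -23.1]), 89.8, array([ 97., 327.]), 2137)
top (array([ 670.8, -293.5]), -65.6, array([83., 84.]), 562)
top (array([758.9,  21.2]), -83.9, array([43., 45.]), 146)
scene (array([750.8,  22. ]), 89.0, array([33., 45.]), 245)
scene (array([ 657.5, -291.6]), 30.8, array([81., 92.]), 1285)
scene (array([716.4, 283.5]), -38.7, array([23., 32.]), 88)
scene (array([619.3, -28.9]), -88.1, array([114., 322.]), 4651)
scene (array([ 479.3, -201.9]), -9.5, array([41., 79.]), 361)
scene (array([ 473. , -119.3]), 27.0, array([40., 79.]), 337)
scene (array([460.1,  45.5]), 3.6, array([41., 80.]), 304)
scene (array([449.5, 137.6]), 25.6, array([41., 80.]), 288)
```

View pics/top1.png

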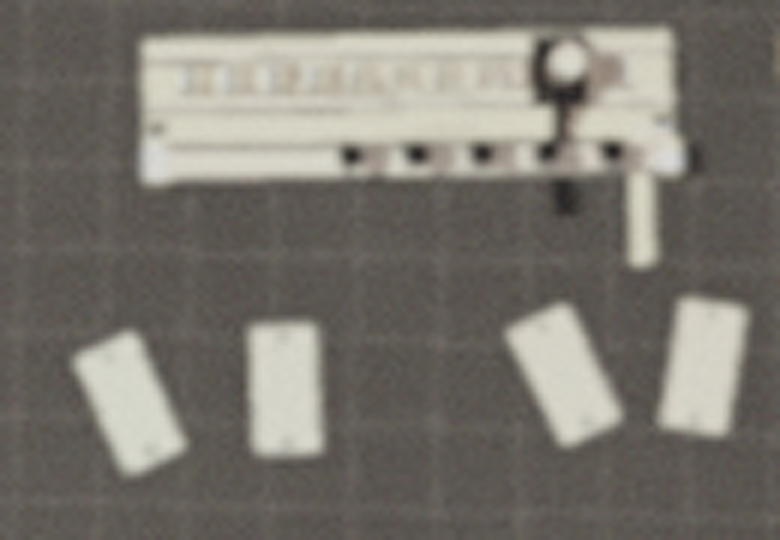

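View pics/scene1.png

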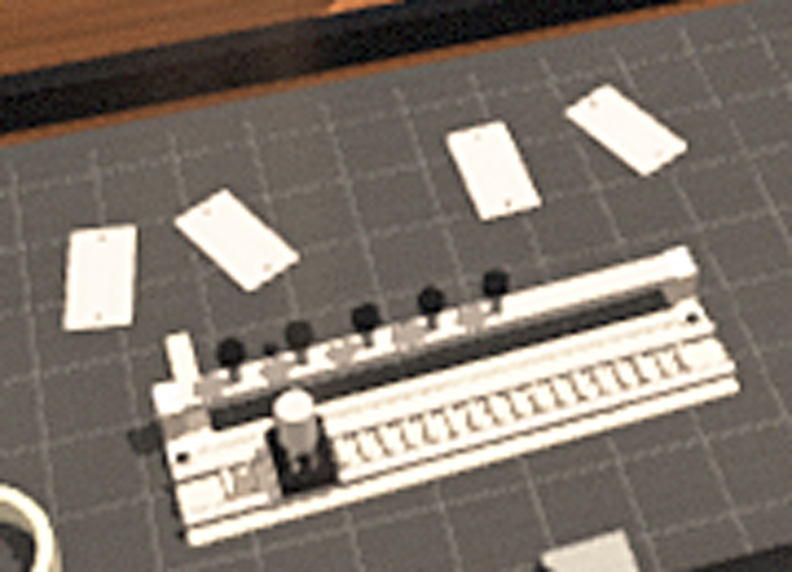

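The crops show the four blanks, each with two screw holes. In the top crop the caps are at (352,155) to (616,151), the knob at (568,60) and the end fence tip at (642,267). In the scene crop the caps are at (232,352) to (496,282) and the knob at (295,402). I will fit the nest pose from these.

```bash
cat > fit.py <<'E'
from h import *
from scipy.optimize import least_squares
C={n:camera(n) for n in("top","scene")}
t=lambda u,v:((u+.5)/6-.5+215,(v+.5)/6-.5+140)
s=lambda u,v:((u+.5)/4.4-.5+120,(v+.5)/4.4-.5+170)
# (cam, px, nest point, slide flag)
D=[]
for k,(u,v) in enumerate([(616,151),(549,152),(484,154),(417,154),(350,155)]):D.append(("top",t(u,v),(-14,-106.25+37.5*k,56),0))
for k,(u,v) in enumerate([(232,352),(300,335),(366,318),(432,300),(496,282)]):D.append(("scene",s(u,v),(-14,-106.25+37.5*k,54),0))
D+=[("top",t(642,268),(-75,-131,6),0),("top",t(142,186),(-22,163,30),0),("top",t(687,175),(-22,-150,30),0),("top",t(568,62),(38,-117.5,60),1),
("scene",s(295,402),(38,-117.5,60),1),("scene",s(178,334),(-75,-131,6),0),("scene",s(688,247),(-22,163,30),0)]
def res(p):
    x,y,a,sl=p;r=[]
    for n,px,q,f in D:
        q=np.array(q,float);q[1]+=sl*f
        P=np.array([x+np.cos(a)*q[0]-np.sin(a)*q[1],y+np.sin(a)*q[0]+np.cos(a)*q[1],q[2]+8])
        r.append(proj(C[n],P)-px)
    return np.ravel(r)
f=least_squares(res,[610,-25,0,30],loss="soft_l1")
print(f.x,np.degrees(f.x[2]));print(res(f.x).reshape(-1,2).round(1).tolist())
np.save("nest.npy",f.x[:3])
E
python3 fit.py
```

```text
[ 6.07878151e+02 -3.04141600e+01  4.17890388e-02  3.53959201e+01] 2.3943355535330126
[[-0.8, 0.4], [-0.6, 0.4], [-0.6, 0.3], [-0.4, 0.5], [-0.1, 0.5], [-0.2, -0.0], [-0.3, -0.2], [-0.1, -0.2], [-0.2, -0.0], [-0.2, 0.3], [0.1, -0.3], [0.3, -0.8], [-1.3, -0.6], [-0.1, 0.2], [0.2, 1.3], [-0.3, 0.2], [-0.7, 0.5]]
```

Nest: origin (607.9, -30.4), yaw 2.4°, stop in the 0.0375 notch. There are four blanks, so the final notch is 0.15. I will first park the stop further out at 0.175 and head for the knob.

```bash
python3 -m crank '[[2.6,2.93,0,0,0,-0.1143,1],[2.6,2.93,0,0,0,-0.1143,1],[2.6,2.93,0,0,0,-0.1143,1],[2.6,2.93,0,0,0,0,1],[2.6,2.93,0,0,0,0,1],[2.6,2.93,0,0,0,0,1],[2.6,2.93,0,0,0,0,1],[2.6,2.93,0,0,0,0,1]]'; python3 -m crank '[[2.6,2.93,0,0,0,0,1],[2.6,2.93,0,0,0,0,1],[2.6,2.93,0,0,0,0,1],[2.6,2.93,-1,0,0,0,1],[2.6,2.93,-1.6,0,0,0,1],[2.6,2.93,-2,0,0,0,1],[2.6,2.93,-2,0,0,0,1],[2.4,2.93,-2,0,0,0,1],[0,0,-2,0,0,0,1],[0,0,0,0,0,0,1]]'
```

```text
time_s: 0.97
eef_pos: [443.6, -343.3, 292.3]
ee_rot: [[0.999, 0.042, 0.0], [0.042, -0.999, -0.0], [0.0, 0.0, -1.0]]
contact_force: [0.7, -0.4, -0.5]
grip_width: 91.2
grasp_force: 0.0
time_s: 1.8
eef_pos: [644.0, -112.6, 185.1]
ee_rot: [[0.999, 0.045, -0.005], [0.045, -0.999, 0.002], [-0.005, -0.002, -1.0]]
contact_force: [-1.6, -0.3, -0.6]
grip_width: 91.0
grasp_force: 0.0
```

```bash
python3 -m crank '[[0.4,0.2,-0.6,0,0,0,0.6],[0,0,0,0,0,0,0.5],[0,0,0,0,0,0,0.5]]'; python3 - <<'E'
from h import *
for n,b in(("top",(140,210,270,340)),("scene",(215,300,150,235))):
    c=camera(n);i=c["pixels"][b[0]:b[1],b[2]:b[3]];cv2.imwrite(f"pics/k_{n}.png",cv2.resize(i,(560,560),interpolation=cv2.INTER_CUBIC))
a,b=[cv2.imread(f"pics/k_{n}.png")[:, :390] if 0 else cv2.resize(cv2.imread(f"pics/k_{n}.png"),(400,400)) for n in("top","scene")]
cv2.imwrite("pics/k.png",np.hstack([a,b]))
E
```

```text
time_s: 2.05
eef_pos: [648.9, -113.8, 184.1]
ee_rot: [[0.999, 0.041, 0.001], [0.041, -0.999, -0.0], [0.001, 0.0, -1.0]]
contact_force: [-0.7, 0.3, -0.5]
grip_width: 74.0
grasp_force: 0.0
```

View pics/k.png

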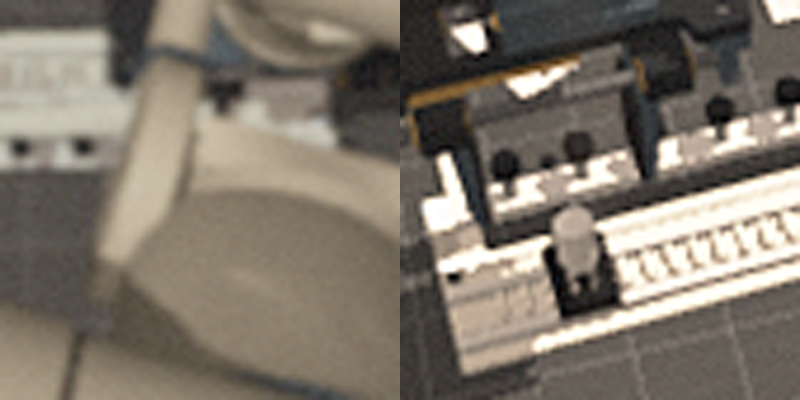

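The fingers (around x 475 and 645 in the scene half) straddle the knob at (575,240). I'll shift 4 mm left, descend and close.

```bash
python3 -m crank '[[0,0.4,-2,0,0,0,0.5],[0,0,-2,0,0,0,0.45],[0,0,-1.5,0,0,0,0.45],[0,0,-1,0,0,0,0.45],[0,0,-0.4,0,0,0,0.35],[0,0,0,0,0,0,0.3],[0,0,0,0,0,0,0.3]]'
```

```text
time_s: 2.73
eef_pos: [649.1, -109.2, 114.9]
ee_rot: [[0.999, 0.042, 0.001], [0.042, -0.999, -0.0], [0.001, 0.0, -1.0]]
contact_force: [0.3, 0.2, -0.4]
grip_width: 27.9
grasp_force: 0.0
```

```bash
python3 -m crank '[[0,0,0,0,0,0,0],[0,0,0,0,0,0,0],[0,0,0,0,0,0,0],[0,0,0,0,0,0,0],[0,0,0,0,0,0,0]]'
```

```text
time_s: 3.15
eef_pos: [649.2, -108.9, 114.5]
ee_rot: [[0.999, 0.042, 0.001], [0.042, -0.999, -0.0], [0.001, 0.0, -1.0]]
contact_force: [2.7, -0.8, -0.5]
grip_width: 19.5
grasp_force: 30.0
```

```bash
python3 -m crank '[[0,0,0.4,0,0,0,0],[0,0,0.45,0,0,0,0],[0,0,0,0,0,0,0],[-0.08,2,0,0,0,0,0],[-0.08,2,0,0,0,0,0]]';python3 -m crank '[[-0.08,2,0,0,0,0,0],[-0.08,2,0,0,0,0,0],[-0.08,2,0,0,0,0,0],[-0.08,2,0,0,0,0,0],[-0.09,1.74,0,0,0,0,0],[0,0,0,0,0,0,0],[0,0,0,0,0,0,0]]'
```

```text
time_s: 3.57
eef_pos: [647.2, -69.3, 122.8]
ee_rot: [[0.999, 0.04, 0.0], [0.04, -0.999, -0.0], [0.0, 0.0, -1.0]]
contact_force: [4.5, -1.1, -4.6]
grip_width: 19.3
grasp_force: 30.0
time_s: 4.15
eef_pos: [643.1, 29.6, 122.8]
ee_rot: [[0.999, 0.043, 0.0], [0.043, -0.999, 0.0], [0.0, -0.0, -1.0]]
contact_force: [3.2, 0.1, -3.6]
grip_width: 19.3
grasp_force: 30.0
```

```bash
python3 -m crank '[[0,-0.1,0,0,0,0,0],[0,0,-0.4,0,0,0,0],[0,0,-0.45,0,0,0,0],[0,0,0,0,0,0,0]]';python3 -m crank '[[0,0,0,0,0,0,0.4],[0,0,0,0,0,0,0.4],[0,0,0,0,0,0,0.4],[0,0,2,0,0,0,0.4],[-1,-1,3,0,0,0,0.4],[-2,-1.5,2,0,0,0,0.1]]'
```

```text
time_s: 4.48
eef_pos: [643.4, 27.2, 114.2]
ee_rot: [[0.999, 0.041, 0.001], [0.041, -0.999, 0.0], [0.001, -0.0, -1.0]]
contact_force: [0.0, 3.3, 2.7]
grip_width: 19.7
grasp_force: 30.0
time_s: 4.98
eef_pos: [614.4, 2.8, 185.5]
ee_rot: [[0.999, 0.043, 0.002], [0.043, -0.999, -0.0], [0.002, 0.0, -1.0]]
contact_force: [0.2, -0.2, 1.2]
grip_width: 32.3
grasp_force: 0.0
```

Stop parked. Next is the blank at (473,-119), turned 27°, which goes to place 0.

```bash
python3 -m crank '[[-2.5,-2.1,0,0,0,0.1087,0],[-2.5,-2.1,0,0,0,0.1087,0],[-2.5,-2.1,-1,0,0,0.1087,0],[-2.5,-2.1,-1.5,0,0,0.1087,0],[-2.5,-2.1,-2,0,0,0,0],[-2.3,-2.1,-2,0,0,0,0],[0,0,-1.5,0,0,0,0],[0,0,0,0,0,0,0],[0,0,0,0,0,0,0]]'
```

```text
time_s: 5.73
eef_pos: [465.0, -123.6, 103.9]
ee_rot: [[0.889, 0.458, -0.001], [0.458, -0.889, 0.0], [-0.001, -0.001, -1.0]]
contact_force: [1.1, -0.4, 0.9]
grip_width: 0.0
grasp_force: 0.0
```

```bash
python3 - <<'E'
from h import *
for n in("top","scene"):
    c=camera(n)
    for b in blanks(c,(380,540,-300,400)):print(n,b)
E
```

```text
top (array([ 526.8, -172.6]), 84.4, array([ 61., 165.]), 503)
scene (array([ 480.5, -202. ]), -8.0, array([37., 76.]), 312)
scene (array([ 481.1, -118. ]), 39.4, array([36., 73.]), 249)
scene (array([460.2,  45.5]), 3.2, array([41., 80.]), 304)
scene (array([449.6, 137.5]), 25.3, array([41., 80.]), 288)
```

```bash
python3 -m crank '[[0,0,-1.1,0,0,0,0],[0,0,-0.2,0,0,0,0],[0,0,0,0,0,0,0]]'; python3 -m crank '[[0,0,-0.1,0,0,0,0],[0,0,0,0,0,0,0]]'; python3 -m crank '[[0,0,-0.1,0,0,0,0],[0,0,0,0,0,0,0]]'
```

```text
time_s: 6.08
eef_pos: [465.6, -123.0, 91.4]
ee_rot: [[0.888, 0.46, 0.0], [0.46, -0.888, -0.0], [0.0, 0.0, -1.0]]
contact_force: [-1.2, -0.1, 0.4]
grip_width: 0.6
grasp_force: 0.0
time_s: 6.25
eef_pos: [465.5, -123.3, 90.5]
ee_rot: [[0.888, 0.459, 0.001], [0.459, -0.888, -0.0], [0.0, 0.001, -1.0]]
contact_force: [0.2, 0.2, -0.7]
grip_width: 0.5
grasp_force: 0.0
time_s: 6.42
eef_pos: [465.4, -123.4, 89.6]
ee_rot: [[0.888, 0.459, 0.001], [0.459, -0.888, -0.0], [0.001, 0.001, -1.0]]
contact_force: [0.3, 2.9, 6.4]
grip_width: 0.4
grasp_force: 3.1
```

```bash
python3 -m crank '[[0.7,-0.05,0,0,0,-0.087,0],[0.7,-0.1,0,0,0,-0.087,0],[0.7,-0.1,0,0,0,-0.087,0],[0.7,-0.1,0,0,0,-0.087,0],[0.7,-0.1,0,0,0,-0.087,0],[0,0,0,0,0,0,0]]'; python3 - <<'E'
from h import *
for n in("scene",):
    c=camera(n)
    for b in blanks(c,(380,560,-300,20)):print(n,b)
E
```

```text
time_s: 6.92
eef_pos: [501.1, -128.1, 89.6]
ee_rot: [[0.999, 0.036, 0.001], [0.036, -0.999, -0.0], [0.001, 0.0, -1.0]]
contact_force: [1.3, 0.8, 6.7]
grip_width: 0.3
grasp_force: 3.8
scene (array([ 519.7, -128. ]), 7.7, array([43., 72.]), 213)
scene (array([ 484.8, -201.9]), -14.1, array([38., 68.]), 279)
```

```bash
python3 - <<'E'
from h import *
c=camera("scene");p=proj(c,(540,-135,11)).astype(int);print(p,c["pixels"].shape)
i=c["pixels"][p[1]-50:p[1]+50,p[0]-65:p[0]+65];cv2.imwrite("pics/b1.png",cv2.resize(i,None,fx=6,fy=6,interpolation=cv2.INTER_CUBIC))
E
```

```text
[171 244] (384, 512, 3)
```

View pics/b1.png

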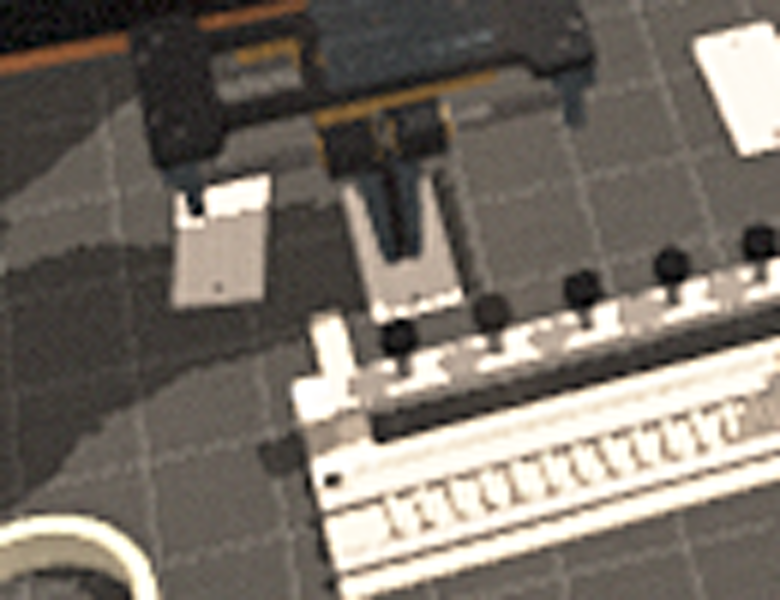

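```bash
cat >> h.py <<'E'
def cw(c,u,v,x0,y0,s,z=11):
    return onz(c,(u+.5)/s-.5+x0,(v+.5)/s-.5+y0,z)[:2]
N=np.array([607.878,-30.414]);A=0.0418
def nest(P):
    d=np.asarray(P)[:2]-N;return np.array([np.cos(A)*d[0]+np.sin(A)*d[1],-np.sin(A)*d[0]+np.cos(A)*d[1]]).round(1)
E
python3 - <<'E'
from h import *
c=camera("scene")
for p in((372,318),(465,295),(345,190),(432,178),(310,318)):print(cw(c,*p,106,194,6).round(1),nest(cw(c,*p,106,194,6)))
E
```

```text
[ 544.3 -145.9] [ -68.3 -112.8]
[ 543.1 -105.8] [-67.8 -72.6]
[ 469.1 -146.1] [-143.5 -109.8]
[ 473.  -107.8] [-138.   -71.7]
[ 536.9 -171.1] [ -76.8 -137.6]
```

```bash
python3 -m crank '[[1.2,-0.1,0,0,0,0.005,0],[1.3,-0.15,0,0,0,0,0],[1.3,-0.15,0,0,0,0,0],[1.3,-0.15,0,0,0,0,0],[1.2,-0.15,0,0,0,0,0],[0,0,0,0,0,0,0]]';  python3 -m crank '[[0.2,0.01,0,0,0,0,0],[0.2,0.01,0,0,0,0,0],[0,0,0,0,0,0,0]]';python3 -m crank '[[0.2,0.01,0,0,0,0,0],[0.2,0.01,0,0,0,0,0],[0,0,0,0,0,0,0]]'
```

```text
time_s: 7.57
eef_pos: [564.8, -135.3, 89.6]
ee_rot: [[0.999, 0.048, 0.002], [0.048, -0.999, -0.001], [0.001, 0.001, -1.0]]
contact_force: [2.7, 0.3, 8.0]
grip_width: 0.4
grasp_force: 4.6
time_s: 7.82
eef_pos: [566.3, -134.8, 89.6]
ee_rot: [[0.999, 0.048, -0.001], [0.048, -0.999, -0.0], [-0.001, 0.0, -1.0]]
contact_force: [-6.3, -2.3, 13.8]
grip_width: 0.3
grasp_force: 6.8
time_s: 8.07
eef_pos: [569.1, -134.5, 89.6]
ee_rot: [[0.999, 0.048, -0.004], [0.048, -0.999, 0.0], [-0.004, -0.0, -1.0]]
contact_force: [-14.4, -3.2, 21.9]
grip_width: 0.3
grasp_force: 10.8
```

```bash
python3 -m crank '[[-0.25,-0.01,0.02,0,0,0,0],[0.01,-0.2,0,0,0,0,0],[0.01,-0.2,0,0,0,0,0],[0,0,0,0,0,0,0]]';  python3 -m crank '[[0.01,-0.15,0,0,0,0,0],[0,0,0,0,0,0,0]]';python3 -m crank '[[0.01,-0.15,0,0,0,0,0],[0,0,0,0,0,0,0]]'
```

```text
time_s: 8.4
eef_pos: [568.0, -138.2, 89.6]
ee_rot: [[0.999, 0.047, -0.001], [0.047, -0.999, 0.001], [-0.001, -0.001, -1.0]]
contact_force: [-4.6, 4.8, 11.6]
grip_width: 0.2
grasp_force: 5.6
time_s: 8.57
eef_pos: [568.1, -139.5, 89.6]
ee_rot: [[0.999, 0.047, -0.001], [0.047, -0.999, 0.001], [-0.001, -0.001, -1.0]]
contact_force: [-3.2, 6.3, 12.8]
grip_width: 0.5
grasp_force: 5.9
time_s: 8.73
eef_pos: [568.4, -141.1, 89.6]
ee_rot: [[0.999, 0.047, -0.001], [0.047, -0.999, 0.001], [-0.001, -0.001, -1.0]]
contact_force: [-3.6, 5.1, 10.3]
grip_width: 0.1
grasp_force: 5.1
```

```bash
python3 -m crank '[[0,0,1.5,0,0,0,0],[-1,-0.6,1,0,0,0,0],[-2.9,-1.8,0,0,0,-0.096,0],[-2.9,-1.8,0,0,0,-0.096,0],[-2.8,-1.8,0,0,0,0,0],[0,0,-0.5,0,0,0,0],[0,0,-0.5,0,0,0,0]]'; python3 - <<'E'
from h import *
c=camera("scene");p=proj(c,(560,-100,11)).astype(int);print(p)
for b in blanks(c,(380,560,-300,250)):print(b)
i=c["pixels"][p[1]-50:p[1]+50,p[0]-65:p[0]+65];cv2.imwrite("pics/b2.png",cv2.resize(i,None,fx=6,fy=6,interpolation=cv2.INTER_CUBIC))
E
```

```text
time_s: 9.32
eef_pos: [471.3, -202.7, 104.7]
ee_rot: [[0.989, -0.147, 0.0], [-0.147, -0.989, -0.0], [0.0, 0.0, -1.0]]
contact_force: [1.0, -0.7, -0.3]
grip_width: 0.4
grasp_force: 0.0
[186 247]
(array([ 486.1, -200.4]), -21.2, array([34., 75.]), 251)
(array([460.2,  45.5]), 3.3, array([40., 80.]), 303)
(array([449.5, 137.6]), 25.5, array([41., 80.]), 287)
```

View pics/b2.png

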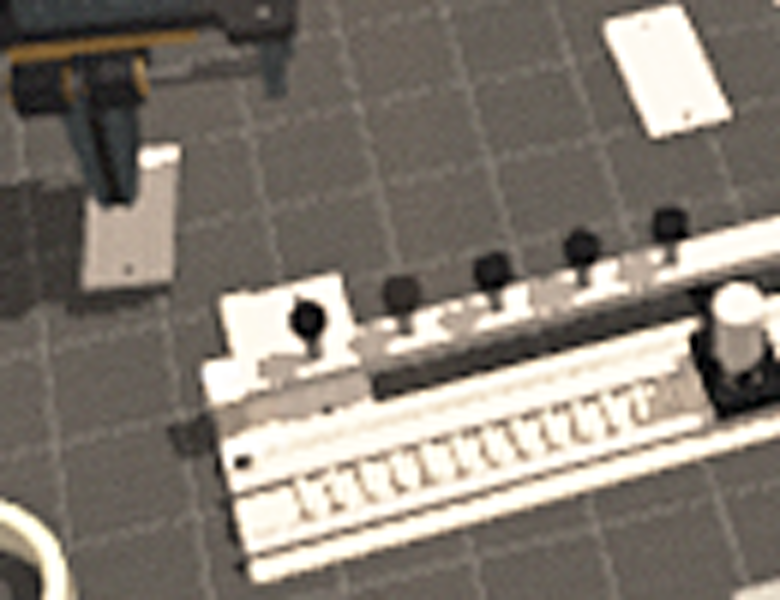

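Blank 1 lies at place 0, with its robot-side edge running from about (250,292) to (340,273). The fingers are over the next blank at (130,215). The stop knob is at (738,300).

```bash
python3 - <<'E'
from h import *
c=camera("scene")
for p in((340,273),(354,335),(220,297)):print(nest(cw(c,*p,121,197,6)))
k=cw(c,738,300,121,197,6,68);print(nest(k))
E
python3 -m crank '[[0.1,0.2,-1.1,0,0,0,0],[0,0,-0.2,0,0,0,0],[0,0,0,0,0,0,0]]'
```

```text
[-74.8 -86.3]
[-40.2 -87.9]
[ -78.4 -137.3]
[37.  56.4]
time_s: 9.67
eef_pos: [474.2, -199.1, 90.9]
ee_rot: [[0.99, -0.143, -0.001], [-0.143, -0.99, 0.0], [-0.001, -0.0, -1.0]]
contact_force: [0.1, -0.1, -0.5]
grip_width: 0.2
grasp_force: 0.0
```

```bash
python3 -m crank '[[0,0,-0.12,0,0,0,0],[0,0,0,0,0,0,0]]';python3 -m crank '[[0,1,0,0,0,0.037,0],[0,1.3,0,0,0,0.037,0],[0,1.3,0,0,0,0.037,0],[0,1.3,0,0,0,0.037,0],[0,1.3,0,0,0,0.037,0],[0,1.3,0,0,0,0,0],[0.5,1.3,0,0,0,0,0],[0.7,1.2,0,0,0,0,0],[1.2,0.05,0,0,0,0,0],[0,0,0,0,0,0,0]]';python3 - <<'E'
from h import *
c=camera("scene");p=proj(c,(540,-100,11)).astype(int);print(p)
for b in blanks(c,(380,560,-300,250)):print(b)
i=c["pixels"][p[1]-50:p[1]+50,p[0]-65:p[0]+65];cv2.imwrite("pics/b3.png",cv2.resize(i,None,fx=6,fy=6,interpolation=cv2.INTER_CUBIC))
E
```

```text
time_s: 9.83
eef_pos: [474.3, -199.5, 90.2]
ee_rot: [[0.99, -0.144, 0.0], [-0.144, -0.99, -0.0], [0.0, 0.0, -1.0]]
contact_force: [0.6, 0.5, -0.8]
grip_width: 0.3
grasp_force: 0.0
time_s: 10.67
eef_pos: [499.8, -97.8, 90.3]
ee_rot: [[0.999, 0.041, 0.002], [0.041, -0.999, -0.001], [0.002, 0.001, -1.0]]
contact_force: [-0.4, -0.9, 0.9]
grip_width: 0.6
grasp_force: 0.0
[185 241]
(array([ 479. , -202.2]), -7.6, array([38., 79.]), 330)
(array([460.2,  45.5]), 3.3, array([40., 80.]), 303)
(array([449.5, 137.6]), 25.5, array([41., 80.]), 287)
```

View pics/b3.png

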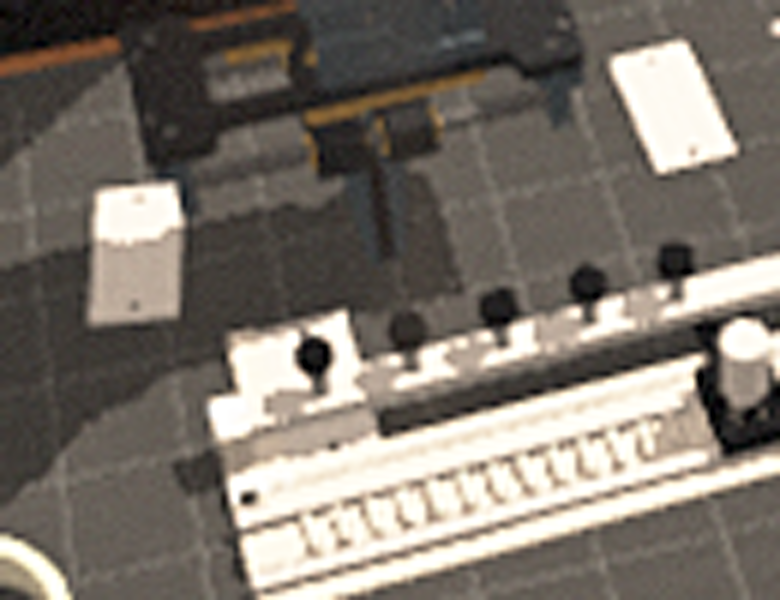

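The fingers hadn't pressed on it (90.2 mm is 0.6 mm too high), so the blank stayed at (137,255). I'll go back and press by force.

```bash
python3 -m crank '[[0,-0.5,1,0,0,-0.037,0],[-0.6,-2.5,0,0,0,-0.037,0],[-0.7,-2.5,0,0,0,-0.037,0],[-0.7,-2.5,0,0,0,-0.037,0],[-0.7,-2.35,-0.5,0,0,-0.037,0],[0,0,-0.45,0,0,0,0],[0,0,0,0,0,0,0]]';python3 -m crank '[[0,0,-0.1,0,0,0,0],[0,0,0,0,0,0,0]]'
```

```text
time_s: 11.3
eef_pos: [469.8, -203.2, 89.9]
ee_rot: [[0.989, -0.147, -0.001], [-0.147, -0.989, 0.001], [-0.001, -0.0, -1.0]]
contact_force: [0.6, 1.0, 0.1]
grip_width: 0.5
grasp_force: 0.0
time_s: 11.47
eef_pos: [470.7, -201.9, 89.7]
ee_rot: [[0.99, -0.144, -0.001], [-0.144, -0.99, 0.0], [-0.001, -0.0, -1.0]]
contact_force: [-0.7, -0.4, -0.4]
grip_width: 0.5
grasp_force: 0.0
```

```bash
python3 -m crank '[[0,0,-0.06,0,0,0,0],[0,0,0,0,0,0,0]]';python3 -m crank '[[0,0,-0.04,0,0,0,0],[0,0,0,0,0,0,0]]'
```

```text
time_s: 11.63
eef_pos: [470.8, -201.7, 89.6]
ee_rot: [[0.99, -0.143, -0.0], [-0.143, -0.99, -0.0], [-0.0, 0.0, -1.0]]
contact_force: [-5.9, -1.5, 13.2]
grip_width: 0.5
grasp_force: 6.7
time_s: 11.8
eef_pos: [470.8, -201.7, 89.5]
ee_rot: [[0.99, -0.143, -0.0], [-0.143, -0.99, -0.0], [-0.0, 0.0, -1.0]]
contact_force: [-6.8, -0.3, 23.1]
grip_width: 0.4
grasp_force: 11.6
```

```bash
python3 -m crank '[[0,0,0.06,0,0,0,0],[0,1,0,0,0,0.037,0],[0,1.3,0,0,0,0.037,0],[0,1.3,0,0,0,0.037,0],[0,1.3,0,0,0,0.037,0],[0,0,0,0,0,0,0]]';
```

```text
time_s: 12.3
eef_pos: [471.1, -150.6, 89.6]
ee_rot: [[1.0, 0.01, 0.0], [0.01, -1.0, 0.0], [0.0, -0.0, -1.0]]
contact_force: [0.3, 4.7, 10.6]
grip_width: 0.6
grasp_force: 5.2
```

```bash
python3 -m crank '[[0,1.3,0,0,0,0.037,0],[0,1.3,0,0,0,0,0],[0.6,1.3,0,0,0,0,0],[0.7,1.15,0,0,0,0,0],[1.2,0.05,0,0,0,0,0],[0,0,0,0,0,0,0]]';python3 - <<'E'
from h import *
c=camera("scene");p=proj(c,(540,-100,11)).astype(int);print(p)
for b in blanks(c,(380,560,-300,250)):print(b)
i=c["pixels"][p[1]-50:p[1]+50,p[0]-65:p[0]+65];cv2.imwrite("pics/b4.png",cv2.resize(i,None,fx=6,fy=6,interpolation=cv2.INTER_CUBIC))
E
```

```text
time_s: 12.8
eef_pos: [495.4, -99.8, 89.5]
ee_rot: [[0.999, 0.044, -0.003], [0.044, -0.999, 0.001], [-0.003, -0.002, -1.0]]
contact_force: [-3.6, 14.7, 22.0]
grip_width: 0.4
grasp_force: 11.4
[185 241]
(array([460.2,  45.5]), 3.3, array([40., 80.]), 303)
(array([449.6, 137.6]), 25.4, array([42., 80.]), 289)
```

View pics/b4.png

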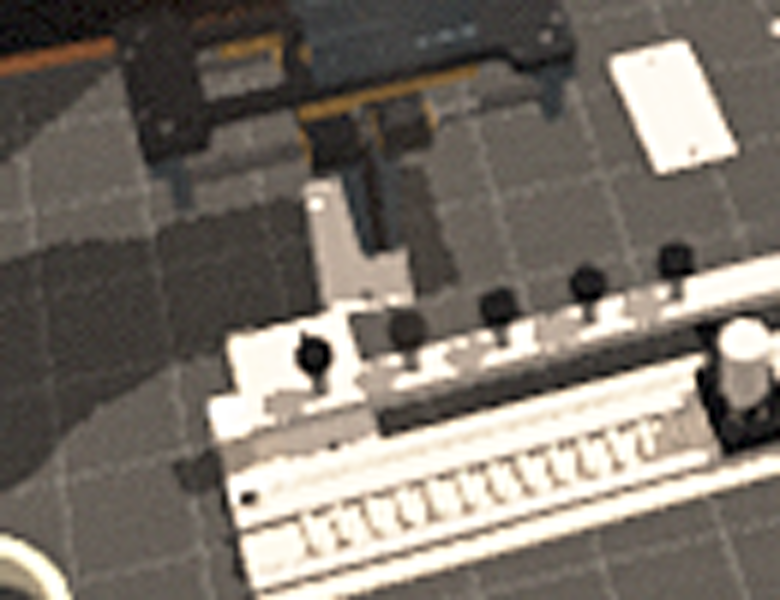

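```bash
python3 - <<'E'
from h import *
c=camera("scene")
for p in((325,318),(412,298),(306,184),(412,254),(352,310)):print(cw(c,*p,120,191,6).round(1),nest(cw(c,*p,120,191,6)))
E
python3 -m crank '[[0,-0.05,0.07,0,0,0,0],[0,0,0,0,0,0,0]]'
```

```text
[ 539.1 -129.3] [-72.9 -95.9]
[538.8 -91.5] [-71.6 -58.2]
[ 460.6 -124.7] [-151.1  -88. ]
[514.4 -86.8] [-95.8 -52.5]
[ 538.  -117.4] [-73.4 -84. ]
time_s: 13.07
eef_pos: [495.8, -101.8, 90.0]
ee_rot: [[0.999, 0.043, -0.0], [0.043, -0.999, 0.0], [-0.0, -0.0, -1.0]]
contact_force: [-0.4, 0.4, 0.0]
grip_width: 0.2
grasp_force: 0.0
```

The blank lagged about 9 mm in y; its front edge runs (325,318)–(412,298) and touches the rear edge of blank 0. I'll regrip in its middle, back off, then shift sideways with some turn.

```bash
python3 -m crank '[[-0.1,-0.7,0.3,0,0,-0.06,0],[0,0,-0.3,0,0,0,0],[0,0,-0.05,0,0,0,0],[0,0,0,0,0,0,0]]';python3 -m crank '[[0,0,-0.03,0,0,0,0],[0,0,0,0,0,0,0]]'
```

```text
time_s: 13.4
eef_pos: [495.2, -109.9, 89.6]
ee_rot: [[1.0, -0.018, 0.001], [-0.018, -1.0, -0.0], [0.001, 0.0, -1.0]]
contact_force: [-1.3, -2.7, 13.9]
grip_width: 0.7
grasp_force: 6.7
time_s: 13.57
eef_pos: [495.2, -109.9, 89.5]
ee_rot: [[1.0, -0.017, 0.001], [-0.017, -1.0, -0.001], [0.001, 0.001, -1.0]]
contact_force: [-3.3, -2.5, 21.2]
grip_width: 0.4
grasp_force: 10.5
```

```bash
python3 -m crank '[[-0.4,0,0.04,0,0,0.02,0],[-0.4,0.2,0,0,0,0.02,0],[-0.4,0.3,0,0,0,0.02,0],[0,0.4,0,0,0,0,0],[0,0.4,0,0,0,0,0],[0,0,0,0,0,0,0]]';python3 - <<'E'
from h import *
c=camera("scene");p=proj(c,(520,-100,11)).astype(int);print(p)
i=c["pixels"][p[1]-50:p[1]+50,p[0]-65:p[0]+65];cv2.imwrite("pics/b5.png",cv2.resize(i,None,fx=6,fy=6,interpolation=cv2.INTER_CUBIC))
E
```

```text
time_s: 14.07
eef_pos: [483.1, -96.4, 89.6]
ee_rot: [[0.999, 0.043, 0.001], [0.043, -0.999, -0.0], [0.001, 0.0, -1.0]]
contact_force: [0.7, 3.4, 10.7]
grip_width: 0.8
grasp_force: 5.4
[183 235]
```

View pics/b5.png

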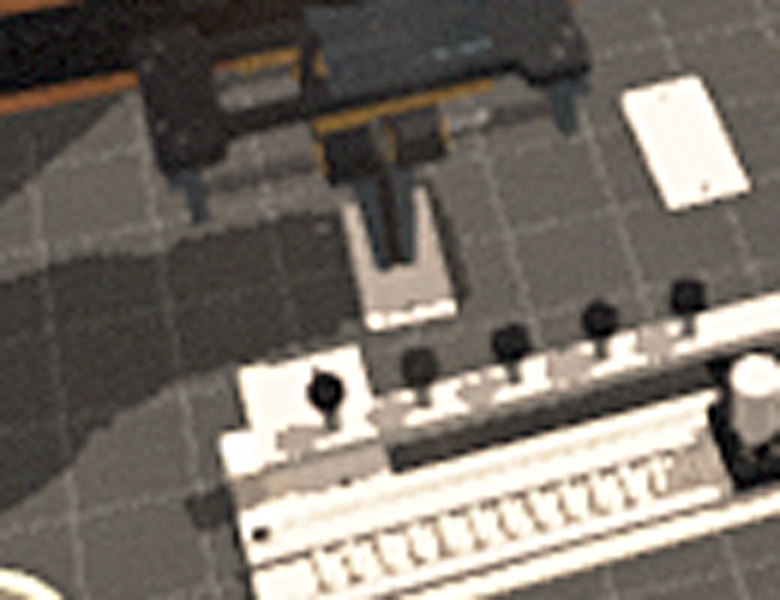

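The blank is now centred under the fingers, its front edge at (367,328)–(457,308), and blank 0 is untouched.

```bash
python3 - <<'E'
from h import *
c=camera("scene")
for p in((367,329),(457,309),(343,205),(428,187),(362,347),(240,367)):print(cw(c,*p,118,185,6).round(1),nest(cw(c,*p,118,185,6)))
E
```

```text
[ 529.1 -114.6] [-82.2 -80.8]
[529.1 -75.1] [-80.6 -41.4]
[ 454.7 -112.4] [-156.5  -75.5]
[454.7 -73.5] [-154.9  -36.6]
[ 538.3 -118.4] [-73.2 -85. ]
[ 534.4 -169.9] [ -79.2 -136.3]
```

```bash
python3 -m crank '[[0.6,0.02,0,0,0,0.02,0],[0.9,-0.1,0,0,0,0.02,0],[1,-0.1,0,0,0,0.02,0],[1,-0.1,0,0,0,0,0],[1,-0.05,0,0,0,0,0],[1,-0.05,0,0,0,0,0],[1,0,0,0,0,0,0],[0.8,0,0,0,0,0,0],[0,0,0,0,0,0,0]]'; python3 -m crank '[[0.2,0.01,0,0,0,0,0],[0.2,0.01,0,0,0,0,0],[0,0,0,0,0,0,0]]'
```

```text
time_s: 14.92
eef_pos: [556.2, -100.3, 89.5]
ee_rot: [[0.995, 0.102, -0.001], [0.102, -0.995, 0.0], [-0.001, -0.0, -1.0]]
contact_force: [-2.3, 1.2, 15.7]
grip_width: 0.4
grasp_force: 8.1
time_s: 15.17
eef_pos: [558.4, -100.0, 89.5]
ee_rot: [[0.995, 0.103, -0.003], [0.103, -0.995, 0.0], [-0.003, -0.001, -1.0]]
contact_force: [-11.6, -1.3, 22.6]
grip_width: 0.4
grasp_force: 11.2
```

```bash
python3 -m crank '[[-0.1,0,0.03,0,0,0,0],[0.2,0.01,0,0,0,0,0],[0.2,0.01,0,0,0,0,0],[0.2,0.01,0,0,0,0,0],[0,0,0,0,0,0,0]]'; python3 - <<'E'
from h import *
c=camera("scene");p=proj(c,(560,-100,11)).astype(int);print(p)
i=c["pixels"][p[1]-40:p[1]+40,p[0]-52:p[0]+52];cv2.imwrite("pics/b6.png",cv2.resize(i,None,fx=7,fy=7,interpolation=cv2.INTER_CUBIC))
E
```

```text
time_s: 15.58
eef_pos: [564.4, -99.8, 89.6]
ee_rot: [[0.995, 0.102, -0.002], [0.102, -0.995, 0.0], [-0.001, -0.0, -1.0]]
contact_force: [-4.9, 0.4, 10.8]
grip_width: 0.0
grasp_force: 5.4
[186 247]
```

View pics/b6.png

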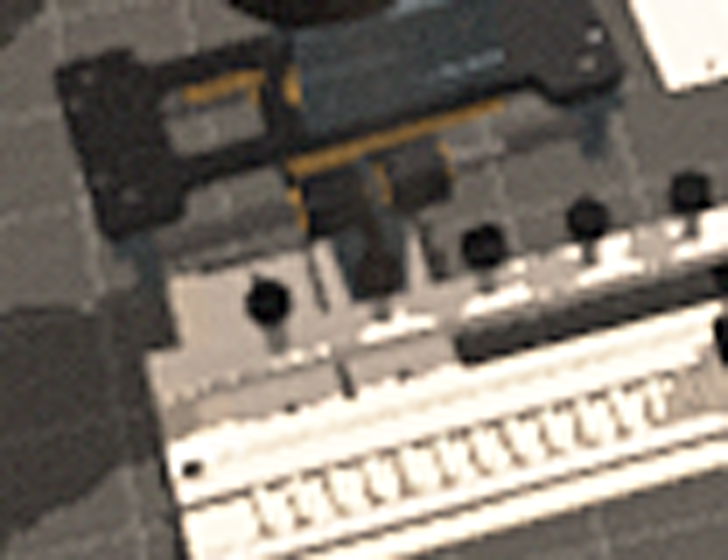

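Blank 2 is in, with a gap of about 3 mm to the first (dark line at (320,280) to (345,370)). I'll close it sideways.

```bash
python3 -m crank '[[-0.1,0,0,0,0,0,0],[0.01,-0.15,0,0,0,-0.02,0],[0.01,-0.15,0,0,0,-0.02,0],[0.01,-0.15,0,0,0,-0.02,0],[0,0,0,0,0,0,0]]';  python3 -m crank '[[0.15,0.0,0,0,0,0,0],[0.01,-0.15,0,0,0,0,0],[0,0,0,0,0,0,0]]'
```

```text
time_s: 16.05
eef_pos: [564.3, -105.1, 89.6]
ee_rot: [[0.999, 0.038, -0.0], [0.038, -0.999, 0.0], [-0.0, -0.0, -1.0]]
contact_force: [0.4, -0.8, 1.8]
grip_width: 0.4
grasp_force: 0.7
time_s: 16.3
eef_pos: [566.1, -106.7, 89.7]
ee_rot: [[0.999, 0.04, 0.0], [0.04, -0.999, -0.0], [0.0, 0.0, -1.0]]
contact_force: [-0.2, 0.4, 0.6]
grip_width: 0.4
grasp_force: 0.0
```

```bash
python3 -m crank '[[-0.2,0.6,0.1,0,0,0,0],[0,0,-0.15,0,0,0,0],[0,0,0,0,0,0,0]]';  python3 -m crank '[[0,0,-0.04,0,0,0,0],[0,0,0,0,0,0,0]]'
```

```text
time_s: 16.55
eef_pos: [563.6, -99.7, 89.6]
ee_rot: [[0.999, 0.04, -0.0], [0.04, -0.999, 0.0], [-0.0, -0.0, -1.0]]
contact_force: [-2.8, 4.8, 11.1]
grip_width: 0.5
grasp_force: 5.5
time_s: 16.72
eef_pos: [563.6, -99.8, 89.6]
ee_rot: [[0.999, 0.04, -0.0], [0.04, -0.999, 0.0], [-0.0, -0.0, -1.0]]
contact_force: [-4.3, 4.6, 17.5]
grip_width: 0.8
grasp_force: 8.9
```

```bash
python3 -m crank '[[0.1,-0.1,0.02,0,0,0,0],[0.05,-0.15,0,0,0,0,0],[0,-0.15,0,0,0,0,0],[0,0,0,0,0,0,0]]';  python3 -m crank '[[0.02,-0.15,0,0,0,0,0],[0,0,0,0,0,0,0]]'
```

```text
time_s: 17.05
eef_pos: [565.0, -103.5, 89.6]
ee_rot: [[0.999, 0.04, -0.0], [0.04, -0.999, 0.001], [-0.0, -0.001, -1.0]]
contact_force: [-3.6, 8.0, 15.6]
grip_width: 0.5
grasp_force: 7.2
time_s: 17.22
eef_pos: [565.3, -104.9, 89.6]
ee_rot: [[0.999, 0.04, -0.0], [0.04, -0.999, 0.001], [-0.0, -0.001, -1.0]]
contact_force: [-2.4, 10.0, 13.2]
grip_width: 0.4
grasp_force: 7.0
```

```bash
python3 -m crank '[[0,0,1.5,0,0,0,0],[-1,0.5,1,0,0,0,0],[-2.5,3.1,0,0,0,0.025,0],[-2.5,3.1,0,0,0,0,0],[-2.5,3.1,0,0,0,0,0],[-2.5,3.1,0,0,0,0,0],[-0.2,2.1,-1,0,0,0,0],[0,0,-0.9,0,0,0,0],[0,0,0,0,0,0,0]]'; cat >> h.py <<'E'
def n2w(x,y,z=11):return np.array([N[0]+np.cos(A)*x-np.sin(A)*y,N[1]+np.sin(A)*x+np.cos(A)*y,z])
def prof(c,pts):
    g=c["pixels"].min(2);uv=np.float32([proj(c,n2w(*p)) for p in pts])
    return cv2.remap(g,uv[None,:,0],uv[None,:,1],cv2.INTER_LINEAR)[0]
def edges(c):
    for x in(-70,-55,-40):
        ys=np.arange(-130,90,2);print("x",x,dict(zip(ys.tolist(),prof(c,[(x,y) for y in ys]).tolist())))
    for y in(-106,-69,-31,6):
        xs=np.arange(-90,-50,2);print("y",y,dict(zip(xs.tolist(),prof(c,[(x,y) for x in xs]).tolist())))
E
python3 - <<'E'
from h import *
c=camera("scene");edges(c)
for b in blanks(c,(380,560,-300,250)):print(b)
E
```

```text
time_s: 17.97
eef_pos: [453.0, 45.0, 94.2]
ee_rot: [[0.998, 0.067, -0.001], [0.067, -0.998, 0.0], [-0.001, -0.0, -1.0]]
contact_force: [-0.4, -0.5, -1.0]
grip_width: 0.3
grasp_force: 0.0
x -70 {-130: 243, -128: 244, -126: 247, -124: 249, -122: 250, -120: 245, -118: 244, -116: 249, -114: 250, -112: 254, -110: 244, -108: 218, -106: 200, -104: 236, -102: 254, -100: 252, -98: 251, -96: 253, -94: 252, -92: 251, -90: 247, -88: 246, -86: 250, -84: 251, -82: 251, -80: 246, -78: 246, -76: 250, -74: 250, -72: 238, -70: 209, -68: 211, -66: 232, -64: 249, -62: 253, -60: 253, -58: 252, -56: 253, -54: 253, -52: 246, -50: 177, -48: 104, -46: 94, -44: 98, -42: 102, -40: 99, -38: 88, -36: 96, -34: 98, -32: 101, -30: 101, -28: 98, -26: 96, -24: 93, -22: 93, -20: 101, -18: 99, -16: 95, -14: 96, -12: 100, -10: 99, -8: 96, -6: 98, -4: 93, -2: 91, 0: 90, 2: 91, 4: 94, 6: 94, 8: 93, 10: 93, 12: 95, 14: 95, 16: 93, 18: 88, 20: 89, 22: 92, 24: 92, 26: 92, 28: 94, 30: 95, 32: 91, 34: 97, 36: 104, 38: 109, 40: 101, 42: 93, 44: 89, 46: 92, 48: 92, 50: 92, 52: 92, 54: 92, 56: 91, 58: 90, 60: 91, 62: 93, 64: 93, 
[... 2324 characters left out ...]
, -54: 29, -52: 26}
y -69 {-90: 60, -88: 57, -86: 55, -84: 53, -82: 56, -80: 60, -78: 101, -76: 152, -74: 201, -72: 227, -70: 208, -68: 185, -66: 155, -64: 123, -62: 72, -60: 32, -58: 18, -56: 22, -54: 30, -52: 29}
y -31 {-90: 88, -88: 88, -86: 89, -84: 89, -82: 88, -80: 88, -78: 89, -76: 90, -74: 91, -72: 96, -70: 101, -68: 104, -66: 102, -64: 82, -62: 67, -60: 54, -58: 42, -56: 30, -54: 29, -52: 29}
y 6 {-90: 90, -88: 90, -86: 89, -84: 89, -82: 90, -80: 91, -78: 90, -76: 90, -74: 87, -72: 85, -70: 94, -68: 101, -66: 103, -64: 101, -62: 92, -60: 88, -58: 87, -56: 86, -54: 83, -52: 75}
(array([471.2,  43.2]), 18.5, array([37., 72.]), 186)
(array([449.6, 137.7]), 25.3, array([41., 80.]), 288)
```

Both blanks are flush: no gap, row edge at y -50, rear edges at x -76. Now the third.

```bash
python3 -m crank '[[0,0,-0.4,0,0,0,0],[0,0,0,0,0,0,0]]';python3 -m crank '[[0,0,-0.06,0,0,0,0],[0,0,0,0,0,0,0]]'
```

```text
time_s: 18.18
eef_pos: [454.1, 43.3, 90.9]
ee_rot: [[0.998, 0.064, 0.0], [0.064, -0.998, -0.0], [0.0, 0.0, -1.0]]
contact_force: [-1.7, -0.4, -0.1]
grip_width: 0.4
grasp_force: 0.0
time_s: 18.35
eef_pos: [453.9, 43.5, 90.6]
ee_rot: [[0.998, 0.064, 0.0], [0.064, -0.998, -0.0], [0.0, 0.0, -1.0]]
contact_force: [0.0, -0.2, 0.3]
grip_width: 0.7
grasp_force: 0.0
```

```bash
python3 -m crank '[[0,0.15,-0.1,0,0,0,0],[0,0,0,0,0,0,0]]';python3 -m crank '[[0,0,-0.04,0,0,0,0],[0,0,0,0,0,0,0]]'
```

```text
time_s: 18.52
eef_pos: [453.8, 45.4, 89.6]
ee_rot: [[0.998, 0.064, 0.0], [0.064, -0.998, -0.0], [0.0, 0.0, -1.0]]
contact_force: [-0.8, -0.5, 0.1]
grip_width: 0.5
grasp_force: 0.0
time_s: 18.68
eef_pos: [453.8, 45.5, 89.5]
ee_rot: [[0.998, 0.065, 0.001], [0.065, -0.998, -0.0], [0.001, 0.0, -1.0]]
contact_force: [-1.4, -2.1, 13.9]
grip_width: 0.3
grasp_force: 6.5
```

```bash
python3 -m crank '[[0.2,-0.6,0,0,0,0,0],[0.2,-0.9,0,0,0,-0.02,0],[0.3,-1,0,0,0,0,0],[0.3,-1,0,0,0,0,0],[0.3,-1,0,0,0,0,0],[0.3,-1,0,0,0,0,0],[0,0,0,0,0,0,0]]'; python3 -m crank '[[0.3,-1,0,0,0,0,0],[0.3,-1,0,0,0,0,0],[0.3,-1,0,0,0,0,0],[0.3,-1,0,0,0,0,0],[0.1,-0.8,0,0,0,0,0],[0,0,0,0,0,0,0]]'; cat >> h.py <<'E'
def where(cx,cy):
    """edges (nest mm) of a bright plate near nest cx,cy, scene view"""
    c=camera("scene")
    def cross(pts,lab):
        v=prof(c,pts).astype(float);b=v>125
        return [round(float(pts[i+1][lab]),1) for i in np.nonzero(b[1:]!=b[:-1])[0]]
    for dx in(-25,-10,10,15,20,25,30):print("sides at x",cx+dx,cross([(cx+dx,y) for y in np.arange(cy-32,cy+32,.5)],1))
    for dy in(-12,-6,6,12):print("ends at y",cy+dy,cross([(x,cy+dy) for x in np.arange(cx-55,cx+52,.5)],0))
E
python3 -c "
from h import *
where(-121,-28);e=observe()['eef_pos'];print(nest(e))"
```

```text
time_s: 19.27
eef_pos: [470.2, -10.6, 89.6]
ee_rot: [[0.999, 0.044, 0.001], [0.044, -0.999, -0.0], [0.001, 0.0, -1.0]]
contact_force: [-0.4, -3.1, 10.8]
grip_width: 0.2
grasp_force: 5.0
time_s: 19.77
eef_pos: [483.1, -58.5, 89.6]
ee_rot: [[0.999, 0.044, 0.001], [0.044, -0.999, -0.0], [0.001, 0.0, -1.0]]
contact_force: [-1.2, -3.7, 9.9]
grip_width: 0.7
grasp_force: 4.4
sides at x -146 [-41.0, -32.0]
sides at x -131 [-41.0, -32.0, -8.0, -4.5]
sides at x -111 [-41.5, -30.5, -14.5, -4.5]
sides at x -106 [-41.5, -5.0]
sides at x -101 [-41.5, -4.5]
sides at x -96 [-42.0, -4.5]
sides at x -91 [-41.5, -25.5, -21.5, -5.0]
ends at y -40 [-160.5, -80.5]
ends at y -34 [-157.5, -80.0]
ends at y -22 [-110.0, -91.5, -87.5, -79.5]
ends at y -16 [-109.5, -80.5]
[-125.8  -22.6]
```

```bash
python3 -m crank '[[0.6,-0.2,0,0,0,0,0],[0.9,-0.2,0,0,0,0,0],[1,-0.05,0,0,0,0,0],[1,0.04,0,0,0,0,0],[1,0.04,0,0,0,0,0],[1,0.04,0,0,0,0,0],[1,0.04,0,0,0,0,0],[0.9,0.03,0,0,0,0,0],[0,0,0,0,0,0,0]]'; python3 -m crank '[[0.2,0.01,0,0,0,0,0],[0.2,0.01,0,0,0,0,0],[0,0,0,0,0,0,0]]'
```

```text
time_s: 20.57
eef_pos: [557.7, -60.0, 89.6]
ee_rot: [[0.999, 0.045, 0.001], [0.045, -0.999, -0.0], [0.001, 0.0, -1.0]]
contact_force: [0.4, 2.1, 11.9]
grip_width: 0.3
grasp_force: 6.1
time_s: 20.82
eef_pos: [559.5, -59.8, 89.6]
ee_rot: [[0.999, 0.045, -0.002], [0.045, -0.999, 0.0], [-0.002, -0.0, -1.0]]
contact_force: [-9.2, -0.6, 18.9]
grip_width: 0.4
grasp_force: 9.5
```

```bash
python3 -m crank '[[-0.1,0,0.02,0,0,0,0],[0.2,0.01,0,0,0,0,0],[0.2,0.01,0,0,0,0,0],[0.2,0.01,0,0,0,0,0],[0,0,0,0,0,0,0]]'; python3 -m crank '[[-0.1,-0.1,0,0,0,0,0],[0.01,-0.15,0,0,0,0,0],[0.01,-0.15,0,0,0,0,0],[0,0,0,0,0,0,0]]'; python3 -m crank '[[0.01,-0.15,0,0,0,0,0],[0.01,-0.1,0,0,0,0,0],[0,0,0,0,0,0,0]]'
```

```text
time_s: 21.23
eef_pos: [565.1, -59.4, 89.6]
ee_rot: [[0.999, 0.045, -0.001], [0.045, -0.999, 0.0], [-0.001, -0.0, -1.0]]
contact_force: [-5.7, 0.2, 12.4]
grip_width: 0.7
grasp_force: 6.1
time_s: 21.57
eef_pos: [565.0, -63.5, 89.6]
ee_rot: [[0.999, 0.045, 0.0], [0.045, -0.999, 0.0], [0.0, -0.0, -1.0]]
contact_force: [-1.4, 1.2, 5.6]
grip_width: 0.6
grasp_force: 3.1
time_s: 21.82
eef_pos: [565.1, -65.7, 89.6]
ee_rot: [[0.999, 0.045, 0.0], [0.045, -0.999, 0.001], [0.0, -0.001, -1.0]]
contact_force: [-1.5, 4.2, 6.3]
grip_width: 0.5
grasp_force: 3.5
```

```bash
python3 -m crank '[[0,0,1.5,0,0,0,0],[-1.5,1.5,1,0,0,0,0],[-2.2,3.5,0,0,0,0.1,0],[-2.2,3.5,0,0,0,0.1,0],[-2.2,3.5,0,0,0,0.1,0],[-2.2,3.5,0,0,0,0.1,0],[-2,3.5,-0.8,0,0,0,0],[0,1,-0.9,0,0,0,0],[0,0,0,0,0,0,0]]';python3 -c "
from h import *
where(-40,-31)
c=camera('scene')
for b in blanks(c,(380,560,-300,250)):print(b)" | grep -v 'x -[35123]'
```

```text
time_s: 22.57
eef_pos: [440.6, 136.2, 96.4]
ee_rot: [[0.901, 0.433, -0.002], [0.433, -0.901, -0.0], [-0.001, -0.001, -1.0]]
contact_force: [-0.4, -0.7, 0.3]
grip_width: 0.2
grasp_force: 0.0
sides at x -65 [-23.5, -21.5, -10.5]
ends at y -43 [-79.5, -23.0, -22.0]
ends at y -37 [-79.0]
ends at y -25 [-79.5, -64.0, -40.5, -23.5, -22.5]
ends at y -19 [-79.0, -63.5, -47.5]
(array([458.7, 138.3]), 38.4, array([36., 74.]), 201)
```

Third blank: about 3 mm short of the fence and about 2 mm of gap; I'll mend that after bringing the fourth.

```bash
python3 -m crank '[[0.1,-0.2,-0.6,0,0,0,0],[0,0,0,0,0,0,0]]';python3 -m crank '[[0,0,-0.06,0,0,0,0],[0,0,0,0,0,0,0]]'
```

```text
time_s: 22.83
eef_pos: [443.8, 130.9, 90.8]
ee_rot: [[0.903, 0.429, 0.0], [0.429, -0.903, -0.0], [0.0, 0.0, -1.0]]
contact_force: [-0.8, 0.4, -0.9]
grip_width: 0.1
grasp_force: 0.0
time_s: 23.0
eef_pos: [443.3, 131.2, 90.6]
ee_rot: [[0.903, 0.429, -0.0], [0.429, -0.903, -0.0], [-0.0, -0.0, -1.0]]
contact_force: [-0.4, -0.0, 0.2]
grip_width: 0.7
grasp_force: 0.0
```

```bash
python3 -m crank '[[0,0.3,-0.12,0,0,0,0],[0,0,0,0,0,0,0]]';python3 -m crank '[[0,0,-0.03,0,0,0,0],[0,0,0,0,0,0,0]]'
```

```text
time_s: 23.17
eef_pos: [443.2, 134.9, 89.6]
ee_rot: [[0.903, 0.43, 0.0], [0.43, -0.903, -0.0], [0.0, 0.0, -1.0]]
contact_force: [0.3, 0.2, 0.4]
grip_width: 0.3
grasp_force: 0.0
time_s: 23.33
eef_pos: [443.2, 134.9, 89.6]
ee_rot: [[0.903, 0.43, 0.001], [0.43, -0.903, -0.0], [0.001, 0.0, -1.0]]
contact_force: [-1.1, -1.3, 9.9]
grip_width: 0.5
grasp_force: 5.0
```

```bash
python3 -m crank '[[0.2,-0.6,-0.01,0,0,-0.05,0],[0.2,-0.9,0,0,0,-0.05,0],[0.2,-1,0,0,0,-0.05,0],[0.2,-1,0,0,0,-0.05,0],[0.2,-1,0,0,0,-0.05,0],[0.2,-1,0,0,0,-0.05,0],[0.2,-1,0,0,0,-0.05,0],[0.2,-1,0,0,0,-0.05,0],[0,0,0,0,0,0,0]]'; python3 -m crank '[[0.2,-1,0,0,0,0,0],[0.2,-1,0,0,0,0,0],[0.3,-1.1,0,0,0,0,0],[0.3,-1.1,0,0,0,0,0],[0.3,-1.1,0,0,0,0,0],[0.3,-1.1,0,0,0,0,0],[0.2,-1.1,0,0,0,0,0],[0.1,-0.9,0,0,0,0,0],[0,0,0,0,0,0,0]]'; python3 -c "
from h import *
where(-121,11);e=observe()['eef_pos'];print(nest(e))"
```

```text
time_s: 24.08
eef_pos: [459.7, 58.9, 89.6]
ee_rot: [[0.999, 0.04, 0.001], [0.04, -0.999, -0.0], [0.001, 0.0, -1.0]]
contact_force: [0.4, -4.1, 10.5]
grip_width: 0.5
grasp_force: 4.9
time_s: 24.83
eef_pos: [478.7, -25.2, 89.6]
ee_rot: [[0.999, 0.044, 0.001], [0.044, -0.999, -0.0], [0.001, 0.0, -1.0]]
contact_force: [-0.8, -4.7, 8.9]
grip_width: 0.3
grasp_force: 4.5
sides at x -146 [-8.0, 1.5]
sides at x -131 [-8.0, 1.5, 25.0, 29.0]
sides at x -111 [-8.5, 29.0]
sides at x -106 [-8.0, 29.5]
sides at x -101 [-7.5, 29.0]
sides at x -96 [-8.5, 29.0]
sides at x -91 [-9.5, 9.5, 12.5, 30.5]
ends at y -1 [-158.5, -82.5]
ends at y 5 [-112.0, -81.5]
ends at y 17 [-112.5, -82.0]
ends at y 23 [-123.5, -82.0]
[-128.9   10.9]
```

```bash
python3 -m crank '[[0.6,0.05,-0.01,0,0,0,0],[1,0.04,0,0,0,0,0],[1,0.04,0,0,0,0,0],[1,0.04,0,0,0,0,0],[1,0.04,0,0,0,0,0],[1,0.04,0,0,0,0,0],[1,0.04,0,0,0,0,0],[1,0.03,0,0,0,0,0],[0,0,0,0,0,0,0]]'; python3 -m crank '[[0.2,0.01,0,0,0,0,0],[0.2,0.01,0,0,0,0,0],[0.1,0,0,0,0,0,0],[0,0,0,0,0,0,0]]'
```

```text
time_s: 25.63
eef_pos: [554.9, -20.7, 89.6]
ee_rot: [[0.999, 0.045, 0.0], [0.045, -0.999, 0.0], [0.0, 0.0, -1.0]]
contact_force: [-3.0, 1.3, 18.1]
grip_width: 0.7
grasp_force: 9.1
time_s: 25.97
eef_pos: [557.2, -20.5, 89.6]
ee_rot: [[0.999, 0.045, -0.004], [0.045, -0.999, 0.0], [-0.004, -0.0, -1.0]]
contact_force: [-14.1, -2.3, 24.7]
grip_width: 0.7
grasp_force: 12.3
```

```bash
python3 -m crank '[[-0.1,0,0.03,0,0,0,0],[0.2,0.01,0,0,0,0,0],[0.2,0.01,0,0,0,0,0],[0.2,0.01,0,0,0,0,0],[0,0,0,0,0,0,0]]';python3 -c "
from h import *
where(-40,6)" | grep -v 'x -[35123]'
```

```text
time_s: 26.38
eef_pos: [563.6, -20.2, 89.6]
ee_rot: [[0.999, 0.045, -0.001], [0.045, -0.999, 0.0], [-0.001, -0.0, -1.0]]
contact_force: [-5.6, 0.4, 13.0]
grip_width: 0.1
grasp_force: 6.4
sides at x -65 [-17.5, -11.5, -6.0, 3.5]
ends at y -6 [-78.0, -22.5, -20.5]
ends at y 0 [-76.5]
ends at y 12 [-32.0, -10.0, -6.0]
ends at y 18 [-41.5]
```

```bash
python3 -m crank '[[-0.1,-0.1,-0.02,0,0,0,0],[0.01,-0.15,0,0,0,0,0],[0.01,-0.15,0,0,0,0,0],[0,0,0,0,0,0,0]]'; python3 -m crank '[[0.01,-0.15,0,0,0,0,0],[0.01,-0.15,0,0,0,0,0],[0,0,0,0,0,0,0]]'; python3 -c "
from h import *
where(-40,-15)" | grep -v 'x -[35123]'
```

```text
time_s: 26.77
eef_pos: [563.6, -24.2, 89.6]
ee_rot: [[0.999, 0.044, 0.001], [0.044, -0.999, 0.0], [0.001, -0.0, -1.0]]
contact_force: [-0.2, 2.1, 10.4]
grip_width: 0.3
grasp_force: 4.8
time_s: 27.02
eef_pos: [563.9, -27.1, 89.6]
ee_rot: [[0.999, 0.044, 0.001], [0.044, -0.999, 0.0], [0.001, -0.0, -1.0]]
contact_force: [-0.1, 3.9, 8.8]
grip_width: 0.7
grasp_force: 4.8
sides at x -65 [-28.0, -18.5, -3.5]
ends at y -27 [-77.0, -65.0, -31.5, -24.0, -23.5]
ends at y -21 [-79.5, -66.5, -42.5]
ends at y -9 [-78.0]
ends at y -3 [-71.0, -70.5, -44.0, -22.5, -22.0]
```

```bash
python3 -m crank '[[0.01,-0.1,-0.01,0,0,0,0],[0.01,-0.1,0,0,0,0,0],[0,0,0,0,0,0,0]]'; python3 -m crank '[[0,0,0.4,0,0,0,0],[-0.5,-1.7,0,0,0,0,0],[0,-1.7,-0.2,0,0,0,0],[0,0,-0.2,0,0,0,0],[0,0,-0.03,0,0,0,0],[0,0,0,0,0,0,0]]'; python3 -c "
from h import *
where(-40,6)" | grep -v 'x -[35123]'
```

```text
time_s: 27.32
eef_pos: [564.0, -28.7, 89.6]
ee_rot: [[0.999, 0.044, 0.001], [0.044, -0.999, 0.001], [0.001, -0.001, -1.0]]
contact_force: [-1.2, 7.7, 12.9]
grip_width: 0.2
grasp_force: 6.1
time_s: 27.82
eef_pos: [559.3, -64.2, 89.6]
ee_rot: [[0.999, 0.044, 0.002], [0.044, -0.999, -0.001], [0.002, 0.001, -1.0]]
contact_force: [-2.0, -6.2, 14.4]
grip_width: 0.3
grasp_force: 7.0
sides at x -65 [-13.0, 16.5, 18.0, 28.0]
ends at y -6 [-75.5]
ends at y 0 [-77.5]
ends at y 12 [-78.0, -63.5, -33.5]
ends at y 18 [-78.0, -64.5, -43.5]
```

```bash
python3 -m crank '[[0.2,0.01,0,0,0,0,0],[0.2,0.01,0,0,0,0,0],[0.2,0.01,0,0,0,0,0],[0,0,0,0,0,0,0]]'; python3 -m crank '[[0.2,0.01,0,0,0,0,0],[0,0,0,0,0,0,0]]'
```

```text
time_s: 28.2
eef_pos: [562.2, -63.2, 89.5]
ee_rot: [[0.999, 0.045, -0.005], [0.045, -0.999, -0.0], [-0.005, 0.0, -1.0]]
contact_force: [-21.6, -7.0, 34.5]
grip_width: 0.3
grasp_force: 17.5
time_s: 28.37
eef_pos: [562.6, -63.1, 89.5]
ee_rot: [[0.999, 0.045, -0.008], [0.045, -0.999, -0.0], [-0.008, -0.0, -1.0]]
contact_force: [-31.4, -11.3, 44.5]
grip_width: 0.1
grasp_force: 22.3
```

```bash
python3 -m crank '[[-0.45,-0.02,0.05,0,0,0,0],[0,-0.15,0,0,0,0,0],[0,-0.15,0,0,0,0,0],[0,0,0,0,0,0,0]]'; python3 -m crank '[[0,-0.15,0,0,0,0,0],[0,-0.1,0,0,0,0,0],[0,0,0,0,0,0,0]]'
```

```text
time_s: 28.7
eef_pos: [561.2, -65.2, 89.5]
ee_rot: [[0.999, 0.044, -0.002], [0.044, -0.999, 0.001], [-0.002, -0.001, -1.0]]
contact_force: [-6.4, 7.2, 17.7]
grip_width: 0.2
grasp_force: 8.7
time_s: 28.95
eef_pos: [561.9, -67.9, 89.6]
ee_rot: [[0.999, 0.045, -0.001], [0.045, -0.999, 0.001], [-0.001, -0.001, -1.0]]
contact_force: [-4.5, 7.1, 13.6]
grip_width: -0.2
grasp_force: 6.5
```

```bash
python3 -m crank '[[0,0,0.4,0,0,0,0],[-0.1,2,0,0,0,0,0],[0,2.1,-0.2,0,0,0,0],[0,0,-0.2,0,0,0,0],[0,0,-0.02,0,0,0,0],[0,0,0,0,0,0,0]]';  python3 -m crank '[[0,-0.15,0,0,0,0,0],[0,-0.15,0,0,0,0,0],[0,-0.1,0,0,0,0,0],[0,-0.1,0,0,0,0,0],[0,0,0,0,0,0,0]]'
```

```text
time_s: 29.45
eef_pos: [561.6, -26.9, 89.6]
ee_rot: [[0.999, 0.046, 0.001], [0.046, -0.999, 0.0], [0.001, -0.0, -1.0]]
contact_force: [-0.9, 4.7, 10.4]
grip_width: 0.4
grasp_force: 5.4
time_s: 29.87
eef_pos: [561.8, -32.5, 89.6]
ee_rot: [[0.999, 0.044, 0.001], [0.044, -0.999, 0.0], [0.001, -0.0, -1.0]]
contact_force: [0.6, 5.4, 9.8]
grip_width: 0.4
grasp_force: 4.9
```

Lift clear and look at the whole row.

```bash
python3 -m crank '[[0,0,1.5,0,0,0,0],[-2,0,2,0,0,0,0],[-3.5,0.5,2,0,0,0,0],[-3.5,0.5,0,0,0,0,0],[-3,0.5,0,0,0,0,0],[0,0,0,0,0,0,0]]'; python3 -c "
from h import *
c=camera('scene')
for y in (-118,-96,-80,-58,-43,-20,-5,16):
  xs=np.arange(-95,-60,.5);v=prof(c,[(x,y) for x in xs])>125;print(y,xs[np.argmax(v)])
for x in(-72,-66,-60):
  ys=np.arange(-130,60,.5);v=prof(c,[(x,y) for y in ys]);b=v>125;print(x,[float(ys[i]) for i in np.nonzero(b[1:]!=b[:-1])[0]])
p=proj(c,(560,-60,11)).astype(int);print(p)
i=c['pixels'][p[1]-50:p[1]+50,p[0]-65:p[0]+65];cv2.imwrite('pics/b7.png',cv2.resize(i,None,fx=6,fy=6,interpolation=cv2.INTER_CUBIC))"
```

```text
time_s: 30.37
eef_pos: [435.1, -16.6, 144.1]
ee_rot: [[0.999, 0.045, -0.005], [0.045, -0.999, 0.001], [-0.005, -0.001, -1.0]]
contact_force: [0.2, 0.4, -0.8]
grip_width: 0.4
grasp_force: 0.0
-118 -76.5
-96 -76.5
-80 -77.0
-58 -77.0
-43 -77.0
-20 -77.5
-5 -77.5
16 -77.5
-72 [26.0]
-66 [-107.5, -105.0, 26.5]
-60 [-111.5, -98.0, -71.0, -57.5, -31.5, -17.5, 9.0]
[201 243]
```

View pics/b7.png

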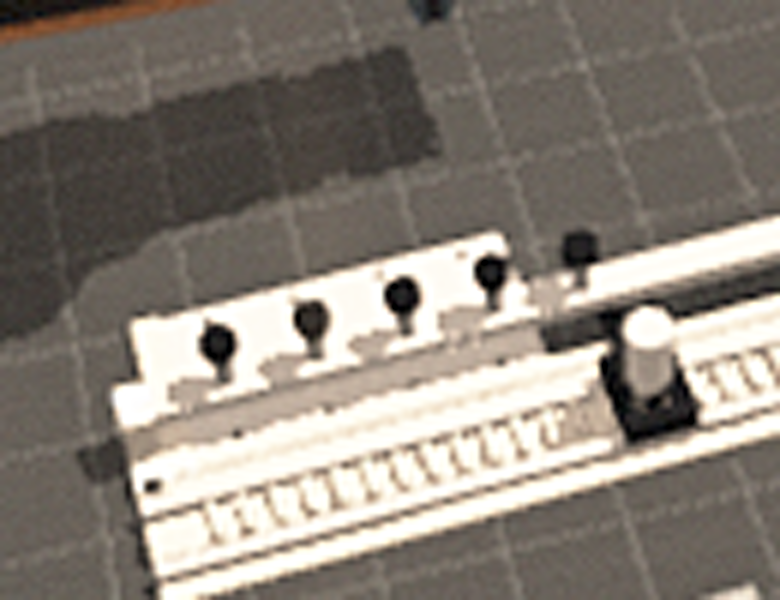

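The row is solid and straight: rear edge at nest x -77±0.5, last edge at y 26, plungers at (218,345) to (490,272). Now press plunger 3 first, then 2, 1 and 0.

```bash
python3 -m crank '[[2,-0.1,2.2,0,0,0,0],[3.5,-0.2,0,0,0,0,0],[3.5,-0.2,0,0,0,0,0],[3.5,-0.2,0,0,0,0,0],[3.3,-0.1,0,0,0,0,0],[0,0,-1,0,0,0,0],[0,0,0,0,0,0,0]]'
```

```text
time_s: 31.0
eef_pos: [600.9, -25.9, 154.5]
ee_rot: [[0.999, 0.045, 0.0], [0.045, -0.999, -0.0], [0.0, 0.0, -1.0]]
contact_force: [-1.1, 0.4, -0.7]
grip_width: 0.1
grasp_force: 0.0
```

```bash
python3 -m crank '[[-0.6,0.1,0,0,0,0,0],[0,0,-0.9,0,0,0,0],[0,0,-0.6,0,0,0,0],[0,0,-0.6,0,0,0,0],[0,0,-0.5,0,0,0,0],[0,0,0,0,0,0,0]]';python3 -m crank '[[0,0,-0.15,0,0,0,0],[0,0,0,0,0,0,0]]'
```

```text
time_s: 31.5
eef_pos: [592.5, -24.6, 129.0]
ee_rot: [[0.999, 0.045, -0.001], [0.045, -0.999, 0.0], [-0.001, -0.0, -1.0]]
contact_force: [0.2, -0.1, -0.8]
grip_width: 0.2
grasp_force: 0.0
time_s: 31.67
eef_pos: [593.2, -24.7, 128.4]
ee_rot: [[0.999, 0.045, 0.0], [0.045, -0.999, -0.0], [0.0, 0.0, -1.0]]
contact_force: [-1.3, -0.3, -0.1]
grip_width: 0.1
grasp_force: 0.0
```

```bash
python3 -m crank '[[0,0,-0.15,0,0,0,0],[0,0,0,0,0,0,0]]';python3 -m crank '[[0,0,-0.1,0,0,0,0],[0,0,0,0,0,0,0]]'
```

```text
time_s: 31.83
eef_pos: [593.3, -24.7, 127.1]
ee_rot: [[0.999, 0.045, 0.0], [0.045, -0.999, -0.0], [0.0, 0.0, -1.0]]
contact_force: [0.2, 0.8, 0.2]
grip_width: 0.3
grasp_force: 0.0
time_s: 32.0
eef_pos: [593.3, -24.7, 126.1]
ee_rot: [[0.999, 0.045, 0.0], [0.045, -0.999, -0.0], [0.0, 0.0, -1.0]]
contact_force: [0.9, -0.8, 0.5]
grip_width: 0.5
grasp_force: 0.3
```

```bash
python3 -m crank '[[0,0,-0.08,0,0,0,0],[0,0,0,0,0,0,0]]';python3 -m crank '[[0,0,-0.08,0,0,0,0],[0,0,0,0,0,0,0]]'
```

```text
time_s: 32.17
eef_pos: [593.4, -24.7, 125.9]
ee_rot: [[0.999, 0.045, 0.001], [0.045, -0.999, -0.0], [0.001, 0.0, -1.0]]
contact_force: [-2.5, -0.2, 12.8]
grip_width: 0.6
grasp_force: 6.3
time_s: 32.33
eef_pos: [593.4, -24.6, 125.8]
ee_rot: [[0.999, 0.045, 0.001], [0.045, -0.999, -0.0], [0.001, 0.0, -1.0]]
contact_force: [-6.4, 1.3, 24.3]
grip_width: 0.3
grasp_force: 12.2
```

Plunger 3 is seated (force rises at 125.9). Next is plunger 2, with the same depth.

```bash
python3 -m crank '[[0,0,1.5,0,0,0,0],[0,0,1.2,0,0,0,0],[0.08,-1.9,0,0,0,0,0],[0.08,-1.85,0,0,0,0,0],[0,0,-0.8,0,0,0,0],[0,0,-0.6,0,0,0,0],[0,0,-0.6,0,0,0,0],[0,0,-0.5,0,0,0,0],[0,0,-0.2,0,0,0,0],[0,0,0,0,0,0,0]]'
```

```text
time_s: 33.17
eef_pos: [594.8, -61.6, 125.6]
ee_rot: [[0.999, 0.046, 0.001], [0.046, -0.999, -0.0], [0.001, 0.0, -1.0]]
contact_force: [-7.9, -2.4, 32.8]
grip_width: -0.0
grasp_force: 16.5
```

```bash
python3 -c "from workcell import observe;print(observe()['contact_force'])"; python3 -m crank '[[0,0,0,0,0,0,0],[0,0,0,0,0,0,0]]'
```

```text
[-7.85949648 -2.38773388 32.75616756]
time_s: 33.33
eef_pos: [594.8, -61.6, 125.7]
ee_rot: [[0.999, 0.046, 0.001], [0.046, -0.999, -0.0], [0.001, 0.0, -1.0]]
contact_force: [-8.1, -2.2, 32.6]
grip_width: 0.5
grasp_force: 16.4
```

```bash
python3 -m crank '[[0,0,1.5,0,0,0,0],[0,0,1.25,0,0,0,0],[0.08,-1.9,0,0,0,0,0],[0.08,-1.85,0,0,0,0,0],[0,0,-0.8,0,0,0,0],[0,0,-0.6,0,0,0,0],[0,0,-0.6,0,0,0,0],[0,0,-0.5,0,0,0,0],[0,0,-0.2,0,0,0,0],[0,0,0,0,0,0,0]]'; python3 -m crank '[[0,0,1.5,0,0,0,0],[0,0,1.2,0,0,0,0],[0.08,-1.9,0,0,0,0,0],[0.08,-1.85,0,0,0,0,0],[0,0,-0.8,0,0,0,0],[0,0,-0.6,0,0,0,0],[0,0,-0.6,0,0,0,0],[0,0,-0.5,0,0,0,0],[0,0,-0.2,0,0,0,0],[0,0,0,0,0,0,0]]'
```

```text
time_s: 34.17
eef_pos: [596.2, -98.8, 125.7]
ee_rot: [[0.999, 0.046, 0.0], [0.046, -0.999, 0.0], [0.0, -0.0, -1.0]]
contact_force: [-6.4, 0.2, 27.2]
grip_width: 0.6
grasp_force: 13.6
time_s: 35.0
eef_pos: [598.0, -136.4, 125.8]
ee_rot: [[0.999, 0.046, 0.0], [0.046, -0.999, -0.0], [0.0, 0.0, -1.0]]
contact_force: [-5.4, -0.6, 23.7]
grip_width: 0.4
grasp_force: 12.1
```

All four are seated. Now the stop: knob at about (643.4, 28).

```bash
python3 -m crank '[[0,0,2.5,0,0,0,0],[0.8,2.5,2,0,0,0,0],[0.9,3.3,0,0,0,0,0],[0.9,3.3,0,0,0,0,0.2],[0.9,3.3,0,0,0,0,0.35],[0.9,3.3,0,0,0,0,0.35],[0.2,0.7,0,0,0,0,0.35],[0,0,0,0,0,0,0.35],[0,0,0,0,0,0,0.35],[0,0,0,0,0,0,0.35]]'
```

```text
time_s: 35.83
eef_pos: [643.4, 26.2, 169.5]
ee_rot: [[0.999, 0.044, -0.001], [0.044, -0.999, -0.0], [-0.001, 0.0, -1.0]]
contact_force: [-0.0, 0.1, -0.2]
grip_width: 31.9
grasp_force: 0.0
```

```bash
python3 -m crank '[[0,0.15,-1.5,0,0,0,0.4],[0,0,-1.5,0,0,0,0.4],[0,0,-1.5,0,0,0,0.4],[0,0,-0.9,0,0,0,0.4],[0,0,0,0,0,0,0.4],[0,0,0,0,0,0,0.2],[0,0,0,0,0,0,0],[0,0,0,0,0,0,0],[0,0,0,0,0,0,0]]'
```

```text
time_s: 36.58
eef_pos: [644.3, 28.2, 116.8]
ee_rot: [[0.999, 0.045, 0.001], [0.045, -0.999, -0.0], [0.001, 0.0, -1.0]]
contact_force: [0.2, -0.7, 3.4]
grip_width: 19.4
grasp_force: 30.0
```

```bash
python3 -m crank '[[0,0,0.4,0,0,0,0],[0,0,0.45,0,0,0,0],[0,0,0,0,0,0,0],[0.05,-1.2,0,0,0,0,0],[0.05,-1.25,0,0,0,0,0],[0,0,0,0,0,0,0],[0,0,0,0,0,0,0]]'
```

```text
time_s: 37.17
eef_pos: [645.2, 2.7, 124.6]
ee_rot: [[0.999, 0.043, 0.001], [0.043, -0.999, -0.0], [0.001, 0.0, -1.0]]
contact_force: [3.5, -1.4, 0.1]
grip_width: 19.3
grasp_force: 30.0
```

```bash
python3 -m crank '[[0,0.07,0,0,0,0,0],[0,0,-0.4,0,0,0,0],[0,0,-0.42,0,0,0,0],[0,0,0,0,0,0,0]]'; python3 -m crank '[[0,0,0,0,0,0,0.15],[0,0,0,0,0,0,0.35],[0,0,0,0,0,0,0.4],[0,0,0,0,0,0,0.4]]'
```

```text
time_s: 37.5
eef_pos: [645.3, 4.8, 116.3]
ee_rot: [[0.999, 0.045, 0.001], [0.045, -0.999, -0.0], [0.001, 0.0, -1.0]]
contact_force: [0.8, -0.1, 5.7]
grip_width: 19.3
grasp_force: 30.0
time_s: 37.83
eef_pos: [644.3, 4.8, 115.7]
ee_rot: [[0.999, 0.045, -0.001], [0.045, -0.999, 0.0], [-0.001, -0.0, -1.0]]
contact_force: [0.4, -1.0, -0.0]
grip_width: 35.3
grasp_force: 0.0
```

```bash
python3 -m crank '[[0,0,2,0,0,0,0.4],[0,0,3,0,0,0,0.4],[-3,-1,2,0,0,0,0.4],[-4,-1,0,0,0,0,0.4],[-4,-1,0,0,0,0,0.4],[-4,-1,0,0,0,0,0.4],[-4,-1,0,0,0,0,0.4],[0,0,0,0,0,0,0.4]]'; python3 -c "
from h import *
c=camera('scene')
p=proj(c,n2w(0,-10,30)).astype(int);print(p)
i=c['pixels'][p[1]-42:p[1]+42,p[0]-56:p[0]+56];cv2.imwrite('pics/f.png',cv2.resize(i,None,fx=7,fy=7,interpolation=cv2.INTER_CUBIC))
for b in blanks(c,(380,800,-350,320)):print(b)"
```

```text
time_s: 38.5
eef_pos: [446.2, -45.2, 185.3]
ee_rot: [[0.999, 0.044, -0.009], [0.044, -0.999, 0.002], [-0.009, -0.002, -1.0]]
contact_force: [0.3, 1.1, -0.9]
grip_width: 36.6
grasp_force: 0.0
[213 251]
(array([750.8,  21.8]), 89.2, array([34., 45.]), 247)
(array([ 659.4, -291.8]), 20.0, array([82., 94.]), 1344)
(array([716.8, 283.2]), -38.2, array([23., 33.]), 91)
(array([611.4, -35.1]), 88.8, array([132., 313.]), 5266)
```

View pics/f.png

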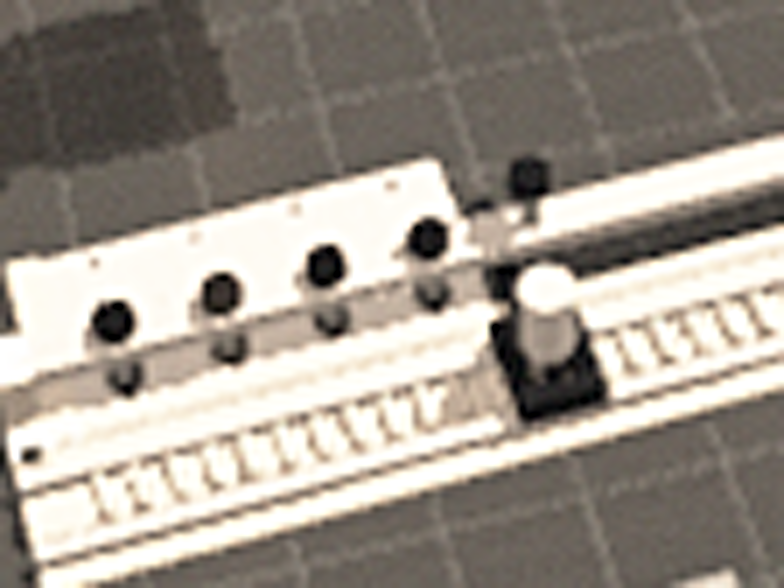

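The four plungers are down, the fifth is up at (528,178), and the row is closed up. The stop knob is at (546,288). I'll check its notch and lift.

```bash
python3 -c "
from h import *
c=camera('scene')
f=lambda s,l:((proj(c,n2w(38,-117.5+s,68+l))-[213-56,251-42]+.5)*7-.5).round(0)
for s in(137.5,150,162.5):print(s,f(s,0),f(s,8))
print(((proj(c,n2w(-75,25,11))-[157,209]+.5)*7-.5).round(0))
g=c['pixels'][209:293,157:269].min(2);m=cv2.resize(g,None,fx=7,fy=7,interpolation=cv2.INTER_CUBIC)[:, 546];print([int(v) for v in m[220:420:6]])"
```

```text
137.5 [508. 296.] [507. 281.]
150 [543. 286.] [543. 272.]
162.5 [578. 277.] [578. 262.]
[436. 160.]
[245, 255, 255, 188, 125, 96, 66, 120, 225, 255, 250, 244, 246, 249, 251, 221, 139, 117, 129, 128, 131, 131, 135, 131, 87, 37, 26, 42, 29, 45, 43, 15, 14, 58]
```

```bash
python3 -c "from workcell import close_job;print(close_job())"
```

```text
the job is handed in; nothing more can be done
None
```

I've handed the job in: four blanks lie side by side in places 0–3, square against the back fence, the stop is dropped in the 0.15 notch, plungers 0–3 are down and plunger 4 is up. The last picture confirmed all of this, with the gripper clear of everything; the verdict itself wasn't returned.

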